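Book in the reed lots and open them

TASK

Book in the delivery of reeds at the tuning desk: stand every jar and can, the jars with their lids still on, upright in a ring of its own on the reading station, its bar-code label turned squarely to the readers, and leave them all standing so for about a second to be read. Only then open the jars: lift each lid off by its knob and set it, knob up, flat on the grey felt, well inside its edge, leaving jars and cans in their rings with labels still to the readers. Do not disturb the file, loupe, comb and fork.

Things in the scene. Friction and masses are not known exactly. Their poses are not given: they have to be found in the camera images.
- station: fixed label reading station: a thin black rubber mat (120 x 550, 1 mm thick) with five printed white rings (70 mm, the bays) in a row 105 mm apart, and behind it five grey reader blocks (tops 71 mm up), one behind each ring, dark windows looking at the rings. Origin on the desk, middle of the row; x square from the rings to the windows (77 mm away), y along the row, z up
- readers (a point): middle of the row of five reader blocks, 108 mm from the station's origin along its x, 45 mm above the desk
- felt: grey felt mat for the lids, fixed, 110 mm (its x) by 250 mm (its y), 1 mm thick; origin at its middle on the desk, z up
- bay1 (a point): centre, on the desk, of printed ring 1 of the station; its axes are those of the station
- bay2 (a point): centre, on the desk, of printed ring 2 of the station; its axes are those of the station
- bay3 (a point): centre, on the desk, of printed ring 3 of the station; its axes are those of the station
- bay4 (a point): centre, on the desk, of printed ring 4 of the station; its axes are those of the station
- bay5 (a point): centre, on the desk, of printed ring 5 of the station; its axes are those of the station
- jar1_mid (a point): round aluminium reed jar 1, up to 0.4 kg: wall 64 mm across up to 54 mm, neck 54 mm across up to the rim at 62 mm. Paper bar-code label on one side of the wall; above its middle a brass lug (14 wide, 10 out, 44-51 mm up): grip the wall clear of it. Point on the axis 27 mm above the underside; x out through label and lug, z up. Top of knob at 79 mm with the lid on
- lid1_knob (a point): loose lid of jar 1, 0.06 kg: disc 55 mm across, 3 thick, over a plug 42 mm across, 5 deep, that drops in the mouth with 2 mm play; brass knob 18 mm across, 14 tall on top. Point: middle of the knob, 7 mm above the disc's top, 15 mm above the plug's underside (45 mm over the jar's point when on, 15 mm over the desk when set down); z up
- jar2_mid (a point): round aluminium reed jar 2, up to 0.4 kg: wall 64 mm across up to 54 mm, neck 54 mm across up to the rim at 62 mm. Paper bar-code label on one side of the wall; above its middle a brass lug (14 wide, 10 out, 44-51 mm up): grip the wall clear of it. Point on the axis 27 mm above the underside; x out through label and lug, z up. Top of knob at 79 mm with the lid on
- lid2_knob (a point): loose lid of jar 2, 0.06 kg: disc 55 mm across, 3 thick, over a plug 42 mm across, 5 deep, that drops in the mouth with 2 mm play; brass knob 18 mm across, 14 tall on top. Point: middle of the knob, 7 mm above the disc's top, 15 mm above the plug's underside (45 mm over the jar's point when on, 15 mm over the desk when set down); z up
- jar3_mid (a point): round aluminium reed jar 3, up to 0.4 kg: wall 64 mm across up to 54 mm, neck 54 mm across up to the rim at 62 mm. Paper bar-code label on one side of the wall; above its middle a brass lug (14 wide, 10 out, 44-51 mm up): grip the wall clear of it. Point on the axis 27 mm above the underside; x out through label and lug, z up. Top of knob at 79 mm with the lid on
- lid3_knob (a point): loose lid of jar 3, 0.06 kg: disc 55 mm across, 3 thick, over a plug 42 mm across, 5 deep, that drops in the mouth with 2 mm play; brass knob 18 mm across, 14 tall on top. Point: middle of the knob, 7 mm above the disc's top, 15 mm above the plug's underside (45 mm over the jar's point when on, 15 mm over the desk when set down); z up
- can1_mid (a point): sealed steel can 1 (may be absent), up to 0.4 kg: plain cylinder 64 mm across, 62 mm tall, flat closed top without knob, stays shut. Paper bar-code label on one side; above its middle a brass lug (14 wide, 10 out, 50-57 mm up): grip the wall clear of it. Point on the axis 31 mm above the underside; x out through label and lug, z up
- can2_mid (a point): sealed steel can 2 (may be absent), up to 0.4 kg: plain cylinder 64 mm across, 62 mm tall, flat closed top without knob, stays shut. Paper bar-code label on one side; above its middle a brass lug (14 wide, 10 out, 50-57 mm up): grip the wall clear of it. Point on the axis 31 mm above the underside; x out through label and lug, z up
- file: diamond tuning file, loose bystander: 195 mm long, red round grip 80 mm long and 15 mm thick, flat steel blade; leave alone. Origin where grip and blade meet, x towards the blade's tip
- loupe: chrome loupe, loose bystander: standing, 40 mm across, 40 mm tall; leave alone. Origin at the centre of its underside
- comb: black pear-wood harmonica comb, loose bystander: lying flat, 104 x 28 x 7 mm, between the station and the felt; leave alone. Origin at the centre of its underside, x along its length
- fork: steel tuning fork, loose bystander: lying flat, 125 mm long, 8 mm tall; leave alone. Origin near the root of the tines, x towards their tips
Mind the look-alikes: they are no part of the job. What is shaped like the part that bears lid2_knob but blue or red is not meant.

How it is judged:
By the outcome, as a careful person would: the job done as asked, in the order asked, and still so for the second after the job is handed in, with the robot touching nothing.
Of can1, can2 only 1 to 2 are there at a start; the rules pass over those that are not, and their reading is None.
At some moment in a run one of jar1, jar2, jar3, can1, can2 may be knocked a few centimetres aside while the robot is not near it.
It also fails if it takes over 210 s, if anything falls off the work surface, if the arm or the gripper's body presses on something with over 40 N, if the wrist force passes 120 N, or if a joint passes its speed limit or range.

ROBOT

A 6-joint arm with a two-finger parallel gripper is mounted at the origin on the work surface. World frame = base frame: x ahead of the robot, y to its left, z up, the work surface at z = 0. Lengths are in m, angles in degrees, forces in N, time in s.
With the tool pointing down it reaches from about 0.3 to 0.85 m from the base axis. Payload 5.4 kg.
Tool frame: the origin (TCP) lies midway between the tips of the shut fingers; the grasp point (between the pads) lies 19 mm behind it; z points along the fingers, y is the direction in which the jaws open and shut (so a half turn about z gives the same grasp; the last joint's range is limited). The gripper opens to 85 mm and grips with 20 to 120 N. Pads are 22 mm wide; open, the fingers measure 114 mm over their backs; the gripper's body (76 mm by 85 mm) begins 54 mm behind the grasp point. The pads swing forward as they close: fully open they stand 13 mm farther back than shut.
Start: joints at [-79.475, 9.076, 91.501, -0, 79.423, -12.038], TCP at [0.221, -0.531, 0.231] pointing down, gripper open.
Joint ranges: [-166.64, 166.64], [-54.1, 131.32], [10.49, 154.53], [-73.88, 253.88], [9.74, 151.15], [-171.62, 171.62]. Speed limits (degrees/s): [147.25, 147.25, 180, 180, 180, 180].

INTERFACE

Orientations are given as a 3x3 rotation matrix whose columns are the frame's x, y, z axes.
In Python, from rig import observe, read_camera, close_job gives the robot as it stands.
- The arm moves only by the tool servo_tool, never from a script. Its argument "rows" is a list that holds one entry, the list of rows, each a list of 6 numbers: the shift along the tool's x, y, z in mm, then the turn, a rotation vector about the tool's x, y, z in degrees. A call has exactly 5 rows; each row shifts and turns the commanded pose from where the row before left it, along the tool's axes as they then stand; what a row does not reach is not made up. A row lasts 1/8 s, in which the tool goes at most 62.5 mm and 10.7 degrees, less where a joint would pass 70% of its speed; a pose out of reach is approached as far as the arm can. A call is refused whole if a number of a shift passes 62.5 or a number of a turn 10.7, either way. A call with a gripper value outside its range is refused whole. "gripper" is the finger opening in mm, from 0 to 85.4, set as the call begins (left out, the last holds). The fingers move at their own pace and stop on an object; "grip_force" is the grip in N (left out, the last holds). Time passes only in rows, so rows that do not move let the fingers close, or fill a call up. It gives the time, the measured TCP pose, the force and the opening at its end, in the units of the state.
- observe(): the state, without advancing time (a new reading comes with each control period).
- read_camera(name): name is "scene" or "top"; returns a dict with "color" (480x640x3 uint8, red, green, blue), "fx", "fy", "cx", "cy" (pixels), "extrinsics" (4x4, takes a point from world to camera coordinates). Camera axes: x right, y down, z forward; pixel columns grow to the right and rows downward; lengths in m; the calibration is good to about 2 mm. A picture is of the moment at which its call begins. There is no depth.
- close_job(): hands the job in, once; it reports no verdict.
The state is a dict: "time_s": time; "joints": joint angles; "qvel": joint speeds; "joint_torque": joint torques, N m; "tool_pos": TCP position; "ee_rot": TCP orientation; "wrist_force": force on the tool from outside, world axes, zero at the start; "torque": the same for the moment, N m; "finger_gap": opening from 0.0 (shut) to 1.0 (fully open).
Only numpy, scipy, OpenCV 4.12 (cv2) and the standard library are available. Lean on these libraries where they do the work, as an engineer would, in place of code of your own. Each camera call takes 0.05 s, during which the arm holds its last target.

## Working session

There is one attempt and no reset: what is moved stays moved. The work goes in short steps, Python scripts to look and compute and a tool call to move; the robot and the scene stay as the last step left them, time stands still between calls to the robot, and variables do not carry over. Pictures are saved under pics/ and viewed, and the job is handed in when it is done.

Besides the shell and the picture viewer there is one more tool, called after ">>>" as name([rows], argument=value, ...), one row to a line, values as JSON. servo_tool: Moves the arm, as the interface text tells. Its arguments: {"type":"object","properties":{"rows":{"type":"array"},"gripper":{"type":"number"},"grip_force":{"type":"number"}},"required":["rows"]}

```bash
ls; mkdir -p pics
python3 - <<'E'
from rig import observe, read_camera
import cv2
for n in ("scene","top"):
    c=read_camera(n); cv2.imwrite(f"pics/{n}0.png",c["color"][:,:,::-1])
    print(n,c["fx"],c["fy"],c["cx"],c["cy"],c["extrinsics"])
print(observe())
E
```

```text
pics
scene 454.3688206471162 454.3688206471162 317.0999249149483 238.46768042055626 [[ 7.07784136e-01  7.06428605e-01 -4.92511148e-04 -3.83515152e-01]
 [ 5.97392701e-01 -5.98910830e-01 -5.33317709e-01 -2.73365282e-01]
 [-3.77045855e-01  3.77179592e-01 -8.45914877e-01  1.22257655e+00]
 [ 0.00000000e+00  0.00000000e+00  0.00000000e+00  1.00000000e+00]]
top 441.3860192587599 441.3860192587599 314.71514331887 235.7436554049345 [[-0.00759474 -0.99970562 -0.02304326  0.01283357]
 [-0.98359832  0.01162134 -0.17999801  0.52637463]
 [ 0.18021282  0.02129828 -0.98339703  0.80959201]
 [ 0.          0.          0.          1.        ]]
{'time_s': 0.1, 'joints': array([-7.94760563e+01,  9.10954143e+00,  9.15658156e+01, -6.35024671e-04,
        7.94251069e+01, -1.20383459e+01]), 'qvel': array([-0.00649482,  0.06673316, -0.044796  , -0.02460802, -0.02999787,
       -0.07186576]), 'joint_torque': array([-5.23618310e-04, -3.96990824e+01, -3.32338357e+01, -2.03166487e-04,
        4.23275764e-03, -1.64636219e-05]), 'tool_pos': array([ 0.22048887, -0.53044177,  0.23040296]), 'ee_rot': array([[ 9.23462224e-01,  3.83689212e-01, -3.30968685e-04],
       [ 3.83689191e-01, -9.23460687e-01,  1.72194089e-03],
       [ 3.55053573e-04, -1.71713647e-03, -9.99998463e-01]]), 'wrist_force': array([ 0.47124008, -0.03440534,  0.25488858]), 'torque': array([ 1.15938801e-03, -2.48920631e-02,  5.99388456e-05]), 'finger_gap': 0.9972038733941176}
```

View pics/scene0.png

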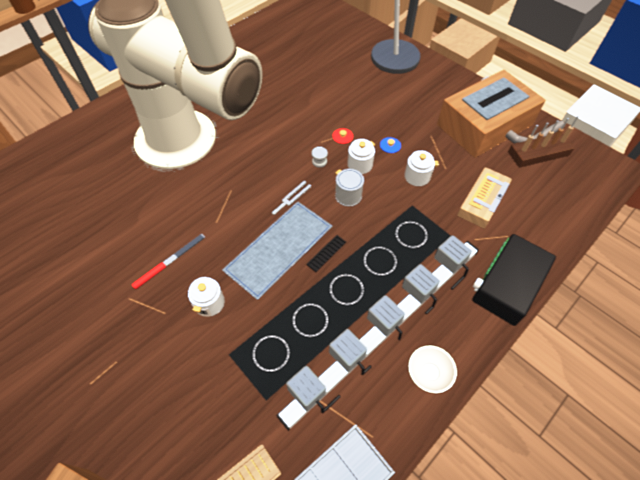

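View pics/top0.png

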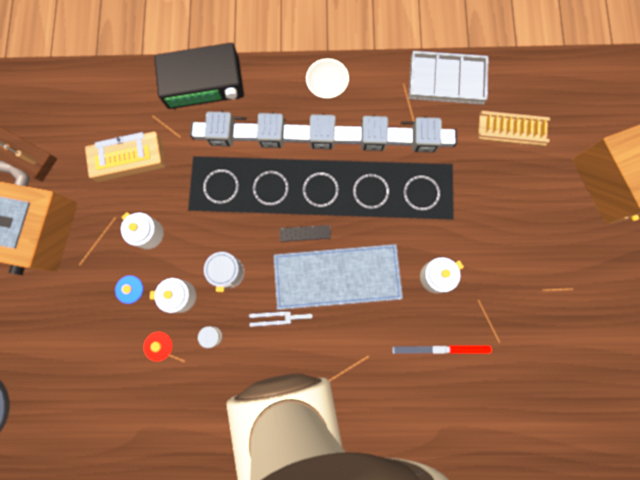

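```bash
cat > h.py <<'E'
import numpy as np, cv2
from rig import observe, read_camera
def cast(c,uv,z):
    uv=np.atleast_2d(np.float64(uv)); E=c["extrinsics"];R=E[:3,:3];t=E[:3,3]
    o=-R.T@t
    d=np.c_[(uv[:,0]-c["cx"])/c["fx"],(uv[:,1]-c["cy"])/c["fy"],np.ones(len(uv))]@R
    return o+d*((z-o[2])/d[:,2])[:,None]
def proj(c,P):
    P=np.atleast_2d(P);E=c["extrinsics"];q=P@E[:3,:3].T+E[:3,3]
    return np.c_[q[:,0]/q[:,2]*c["fx"]+c["cx"],q[:,1]/q[:,2]*c["fy"]+c["cy"]]
def blobs(m,amin=15):
    n,l,s,ce=cv2.connectedComponentsWithStats(m.astype(np.uint8))
    return [(ce[i].round(1),s[i,4],s[i,:4]) for i in range(1,n) if s[i,4]>=amin]
def brass(c):
    h=cv2.cvtColor(c["color"],cv2.COLOR_RGB2HSV)
    return (h[...,0]>=17)&(h[...,0]<=32)&(h[...,1]>150)&(h[...,2]>150)
def crop(c,name,x,y,w,h,k):
    cv2.imwrite(name,cv2.resize(c["color"][y:y+h,x:x+w,::-1],None,fx=k,fy=k,interpolation=cv2.INTER_CUBIC))
E
python3 - <<'E'
from h import *
for n in ("top","scene"):
    c=read_camera(n)
    print(n)
    for b in blobs(brass(c),10): 
        print(b, [cast(c,b[0],z)[0,:2].round(4) for z in (.0795,.0475)])
    h=cv2.cvtColor(c["color"],cv2.COLOR_RGB2HSV)
    # rings
    g=(h[...,2]<45).astype(np.uint8)
    w=(h[...,1]<60)&(h[...,2]>110)
    for b in blobs(w,60): print("w",b)
c=read_camera("top")
crop(c,"pics/a.png",100,190,160,120,5); crop(c,"pics/b.png",400,230,80,60,8); crop(c,"pics/f.png",260,220,160,110,5)
E
```

```text
top
(array([488. , 122.3]), np.int32(43), array([486, 115,   5,  15], dtype=int32)) [array([ 0.7408, -0.3315]), array([ 0.7554, -0.3442])]
(array([494.8, 123.4]), np.int32(47), array([493, 116,   5,  16], dtype=int32)) [array([ 0.7383, -0.3444]), array([ 0.7528, -0.3576])]
(array([501.6, 124. ]), np.int32(53), array([500, 116,   5,  17], dtype=int32)) [array([ 0.7369, -0.3574]), array([ 0.7512, -0.3711])]
(array([508.5, 124.2]), np.int32(51), array([507, 117,   5,  16], dtype=int32)) [array([ 0.7362, -0.3706]), array([ 0.7506, -0.3848])]
(array([515.4, 125. ]), np.int32(52), array([513, 118,   6,  16], dtype=int32)) [array([ 0.7343, -0.3837]), array([ 0.7486, -0.3984])]
(array([522.1, 125.4]), np.int32(51), array([520, 118,   6,  16], dtype=int32)) [array([ 0.7333, -0.3965]), array([ 0.7475, -0.4117])]
(array([528.8, 126.4]), np.int32(58), array([527, 119,   6,  16], dtype=int32)) [array([ 0.731 , -0.4091]), array([ 0.7451, -0.4248])]
(array([535.7, 127.2]), np.int32(56), array([534, 120,   5,  16], dtype=int32)) [array([ 0.7291, -0.4221]), array([ 0.7432, -0.4384])]
(array([542.9, 1
[... 6124 characters left out ...]
([278, 235, 200, 193], dtype=int32))
w (array([379.4, 261.2]), np.int32(195), array([364, 246,  33,  30], dtype=int32))
w (array([346.6, 289.2]), np.int32(223), array([330, 274,  34,  31], dtype=int32))
w (array([206.2, 295.4]), np.int32(1008), array([187, 276,  37,  40], dtype=int32))
w (array([477.6, 283.5]), np.int32(88), array([473, 278,  11,  13], dtype=int32))
w (array([310.2, 319.8]), np.int32(243), array([293, 303,  36,  34], dtype=int32))
w (array([271., 353.]), np.int32(269), array([253, 335,  37,  37], dtype=int32))
w (array([432.2, 368.8]), np.int32(1835), array([408, 345,  49,  49], dtype=int32))
w (array([349. , 460.3]), np.int32(3034), array([294, 424, 101,  56], dtype=int32))
```

Run:
```python
from h import *
c=read_camera("top")
crop(c,"pics/r.png",180,100,290,130,2.7)
```

```text
(no output)
```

View pics/a.png

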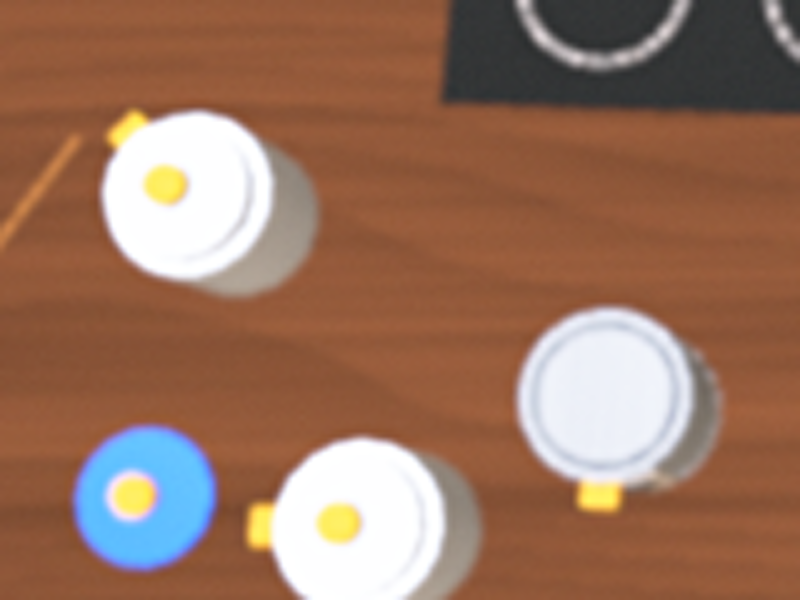

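View pics/b.png

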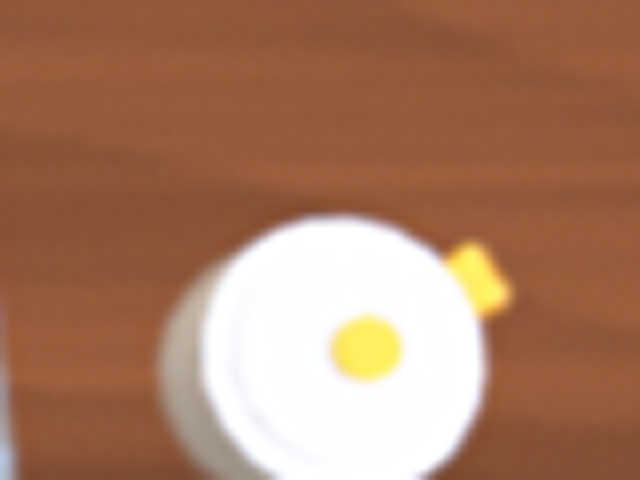

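View pics/r.png

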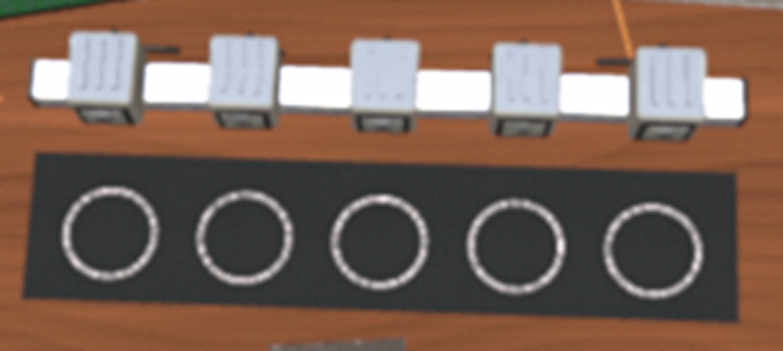

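```bash
cat >> h.py <<'E'
from scipy.optimize import least_squares
def circ(c,seed,z,r,thr=150,win=26):
    """fit circle of known radius r (m) on plane z to bright disc around seed px"""
    u,v=map(int,seed); im=cv2.cvtColor(c["color"],cv2.COLOR_RGB2HSV)
    sub=(im[...,2]>thr)&(im[...,1]<70)
    m=np.zeros(sub.shape,np.uint8); m[v-win:v+win,u-win:u+win]=sub[v-win:v+win,u-win:u+win]
    m=cv2.morphologyEx(m,cv2.MORPH_OPEN,np.ones((3,3)))
    cs,_=cv2.findContours(m,cv2.RETR_EXTERNAL,cv2.CHAIN_APPROX_NONE)
    k=max(cs,key=cv2.contourArea)[:,0,:]
    P=cast(c,k,z)[:,:2]
    f=lambda p:np.hypot(*(P-p[:2]).T)-p[2]
    s=least_squares(f,[*P.mean(0),r],loss="soft_l1",f_scale=.001)
    return s.x.round(4)
E
python3 - <<'E'
from h import *
c=read_camera("top")
R=cast(c,[(220.1,186),(270.3,187.8),(320.4,189.1),(370.6,190.8),(421.6,192.4)],.001)[:,:2]
print(R.round(4), np.hypot(*np.diff(R,axis=0).T))
i=np.arange(5)-2
py=np.polyfit(i,R[:,1],1);px=np.polyfit(i,R[:,0],1);print("origin",px[1],py[1],"pitch",np.hypot(px[0],py[0]),"ang of -row",np.degrees(np.arctan2(-px[0],-py[0])))
h=cv2.cvtColor(c["color"],cv2.COLOR_RGB2HSV)
for nm,u,z in (("A",(141,230),.054),("B",(172,295),.054),("C",(443,274),.054),("can",(222,270),.062)):
    for t in (150,190,225,245): print(nm,t,circ(c,u,z,.032,t))
w=((h[...,1]<90)&(h[...,2]>80)).astype(np.uint8);m=np.zeros_like(w);m[240:315,268:406]=w[240:315,268:406]
m=cv2.morphologyEx(m,cv2.MORPH_OPEN,np.ones((5,5)))
k=max(cv2.findContours(m,0,1)[0],key=cv2.contourArea);P=cast(c,k[:,0,:],.001)[:,:2].astype(np.float32)*1000
print("felt",cv2.minAreaRect(P))
for nm,uv in (("loupe",(208.9,336.5)),("comb l",(281,233)),("comb r",(330,231)),("fork",(277,318)),("fork r",(312,317)),("file l",(392,350)),("file r",(491,350))): print(nm,cast(c,uv,.01)[0].round(3))
print("lugs")
for nm,uv,z in (("A",(125.1,214.5),.05),("B",(151.1,294.7),.05),("C",(459.4,264),.05),("can",(219.1,289.4),.056)): print(nm,cast(c,uv,z)[0].round(4))
s=read_camera("scene")
hs=cv2.cvtColor(s["color"],cv2.COLOR_RGB2HSV)
for p in ((201,287),(362,145),(421,155)): print(hs[p[1],p[0]], s["color"][p[1],p[0]])
crop(s,"pics/s.png",300,120,150,100,5)
E
```

```text
[[ 0.6439  0.2071]
 [ 0.6384  0.1012]
 [ 0.6341 -0.0039]
 [ 0.6289 -0.1084]
 [ 0.6239 -0.2139]] [0.10612021 0.10513385 0.10467113 0.10560856]
origin 0.6338330649484021 -0.0035934448631227446 pitch 0.10528642300543258 ang of -row 2.6872175970525882
A 150 [0.5406 0.3499 0.0369]
A 190 [0.5438 0.3541 0.0327]
A 225 [0.544  0.3545 0.0317]
A 245 [0.5449 0.3564 0.0302]
B 150 [0.414  0.279  0.0342]
B 190 [0.4146 0.2807 0.0324]
B 225 [0.4147 0.2809 0.0317]
B 245 [0.4149 0.2811 0.031 ]
C 150 [ 0.4478 -0.2292  0.0354]
C 190 [ 0.4492 -0.2321  0.0327]
C 225 [ 0.4489 -0.2325  0.0317]
C 245 [ 0.4489 -0.2327  0.0313]
can 150 [0.4626 0.1861 0.0336]
can 190 [0.4624 0.1863 0.0323]
can 225 [0.4635 0.1886 0.0286]
can 245 [0.463  0.1864 0.0228]
felt ((452.12353515625, -35.03509521484375), (113.85645294189453, 254.01983642578125), 4.239550590515137)
loupe [0.335 0.217 0.01 ]
comb l [0.54  0.077 0.01 ]
comb r [ 0.543 -0.023  0.01 ]
fork [0.37  0.084 0.01 ]
fork r [0.371 0.015 0.01 ]
file l [ 0.307 -0.139  0.01 ]
file r [ 0.306 -0.328  0.01 ]
lugs
A [0.5732 0.382  0.05  ]
B [0.4154 0.3208 0.05  ]
C [ 0.4682 -0.267   0.05  ]
can [0.4239 0.1893 0.056 ]
[ 26 110 251] [251 236 143]
[ 25 125 253] [253 234 129]
[ 26 119 252] [252 237 134]
```

View pics/s.png

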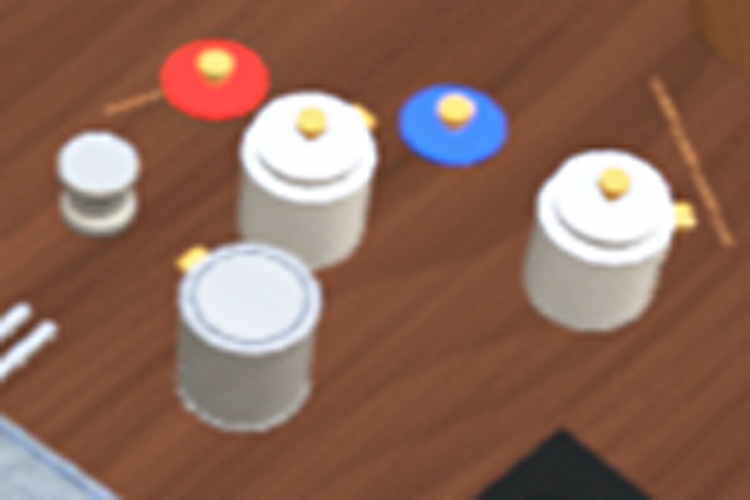

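```bash
cat >> h.py <<'E'
def brass2(c):
    h=cv2.cvtColor(c["color"],cv2.COLOR_RGB2HSV)
    return (h[...,0]>=19)&(h[...,0]<=32)&(h[...,1]>85)&(h[...,2]>190)
def plan(x,y,z,hd,n=5):
    """rows to reach TCP x,y,z (m), tool-x heading hd (deg), tool down, from current pose"""
    o=observe();R=o["ee_rot"];p=o["tool_pos"]
    h0=np.degrees(np.arctan2(R[1,0],R[0,0])); d=(np.array([x,y,z])-p)*1000
    print("pos",(p*1000).round(1),"hd",round(h0,1),"tilt z",R[:,2].round(4),"gap",round(o["finger_gap"]*85.4,1),"t",o["time_s"],"F",o["wrist_force"].round(1))
    dh=(hd-h0+180)%360-180
    if isinstance(hd,str): pass
    T=-dh/n
    for k in range(n):
        a=np.radians(h0+dh*k/n)
        print([round(float(v),1) for v in (d[0]*np.cos(a)/n+d[1]*np.sin(a)/n, d[0]*np.sin(a)/n-d[1]*np.cos(a)/n, -d[2]/n,0,0,T)])
E
python3 - <<'E'
from h import *
s=read_camera("scene");t=read_camera("top")
bs=[b for b in blobs(brass2(s),8)]
for b in bs: print(b[0],b[1],cast(s,b[0],.077)[0,:2].round(4),cast(s,b[0],.05)[0,:2].round(4))
R=cast(s,[(411.4,234.4),(379.4,261.2),(346.6,289.2),(310.2,319.8),(271,353)],.001)[:,:2];print(R.round(4))
for u in ((132.8,226.6),(445.4,273.3),(167.5,294.3)): print(cast(t,u,.077)[0].round(4))
E
```

```text
[342.5 132.3] 25 [0.3592 0.272 ] [0.3413 0.2929]
[390.7 141.6] 19 [0.464  0.3321] [0.4496 0.3549]
[362. 144.] 21 [0.4197 0.2768] [0.4039 0.2978]
[422.5 156. ] 24 [0.5479 0.3496] [0.5363 0.373 ]
[436.4 162.6] 11 [0.5839 0.3562] [0.5735 0.3798]
[337.7 171.3] 10 [0.4375 0.1724] [0.4223 0.19  ]
[483.  190.9] 352 [0.7098 0.3624] [0.7036 0.3862]
[201.4 286.9] 43 [ 0.4521 -0.234 ] [ 0.4374 -0.23  ]
[196.4 308.4] 36 [ 0.4821 -0.2688] [ 0.4683 -0.266 ]
[263.4 462.4] 58 [ 0.7741 -0.355 ] [ 0.77  -0.355]
[256.4 467.8] 57 [ 0.772  -0.3681] [ 0.7679 -0.3686]
[248.5 472.2] 43 [ 0.7678 -0.3811] [ 0.7636 -0.382 ]
[239.7 474.9] 25 [ 0.7609 -0.3935] [ 0.7564 -0.3948]
[230.7 477.5] 10 [ 0.7536 -0.4059] [ 0.7489 -0.4077]
[[ 0.6473  0.2041]
 [ 0.6414  0.0976]
 [ 0.6367 -0.0049]
 [ 0.631  -0.1096]
 [ 0.6258 -0.2141]]
[0.5429 0.3529 0.077 ]
[ 0.4483 -0.2322  0.077 ]
[0.4145 0.2797 0.077 ]
```

Run:
```python
from h import *
plan(.450,-.233,.13,119.1,10)
```

```text
pos [ 220.6 -530.9  231.3] hd 22.6 tilt z [-0.e+00  1.e-04 -1.e+00] gap 85.8 t 0.5 F [ 1.1 -0.2 -0.3]
[32.6, -18.7, 10.1, 0.0, 0.0, -9.7]
[35.3, -13.0, 10.1, 0.0, 0.0, -9.7]
[37.0, -6.9, 10.1, 0.0, 0.0, -9.7]
[37.6, -0.6, 10.1, 0.0, 0.0, -9.7]
[37.2, 5.7, 10.1, 0.0, 0.0, -9.7]
[35.7, 11.9, 10.1, 0.0, 0.0, -9.7]
[33.2, 17.7, 10.1, 0.0, 0.0, -9.7]
[29.7, 23.0, 10.1, 0.0, 0.0, -9.7]
[25.5, 27.7, 10.1, 0.0, 0.0, -9.7]
[20.5, 31.6, 10.1, 0.0, 0.0, -9.7]
```

>>> servo_tool([
  [[32.6,-18.7,10,0,0,-9.7],[35.3,-13,10,0,0,-9.7],[37,-6.9,10,0,0,-9.7],[37.6,-0.6,10,0,0,-9.7],[37.2,5.7,10,0,0,-9.7]],
], gripper=85)

```text
time_s: 1.12
tool_pos: [0.3357, -0.3808, 0.1811]
ee_rot: [[0.319, 0.948, 0.0], [0.948, -0.319, -0.0], [-0.0, 0.0, -1.0]]
wrist_force: [0.8, 0.9, -0.0]
finger_gap: 0.994
```

>>> servo_tool([
  [[35.7,11.9,10,0,0,-9.7],[33.2,17.7,10,0,0,-9.7],[29.7,23,10,0,0,-9.7],[25.5,27.7,10,0,0,-9.7],[20.5,31.6,10,0,0,-9.7]],
])

```text
time_s: 1.75
tool_pos: [0.4497, -0.2311, 0.1312]
ee_rot: [[-0.498, 0.867, 0.0], [0.867, 0.498, -0.0], [-0.001, 0.0, -1.0]]
wrist_force: [0.6, -0.8, 0.3]
finger_gap: 0.998
```

Run:
```python
from h import *
t=read_camera("top");s=read_camera("scene")
crop(t,"pics/c1.png",340,170,160,120,5);crop(s,"pics/c2.png",130,220,160,120,5)
plan(.450,-.233,.014,119.1,5)
```

```text
pos [ 449.6 -228.9  130.1] hd 119.9 tilt z [-0.0012  0.0024 -1.    ] gap 85.2 t 1.85 F [-0.4  0.7 -0.2]
[-0.7, -0.3, 23.2, 0.0, 0.0, 0.2]
[-0.7, -0.3, 23.2, 0.0, 0.0, 0.2]
[-0.7, -0.3, 23.2, 0.0, 0.0, 0.2]
[-0.7, -0.3, 23.2, 0.0, 0.0, 0.2]
[-0.7, -0.3, 23.2, 0.0, 0.0, 0.2]
```

View pics/c1.png

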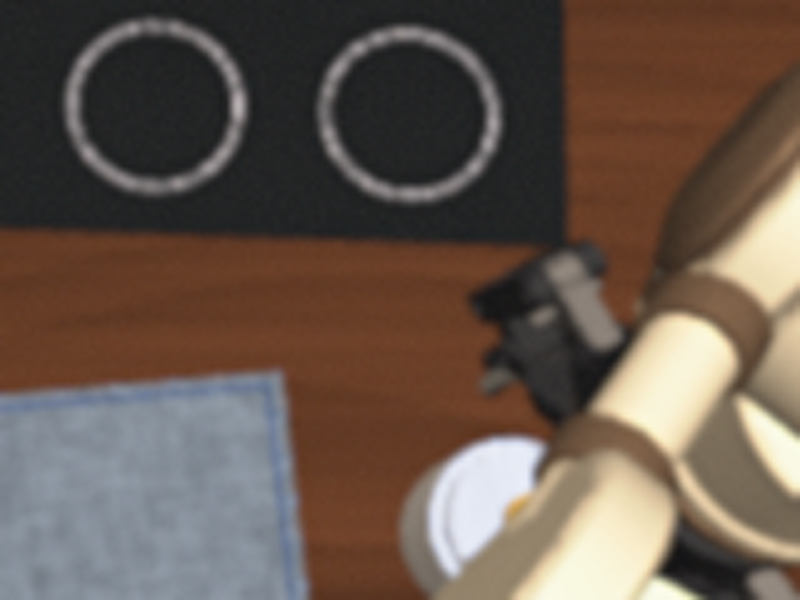

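View pics/c2.png

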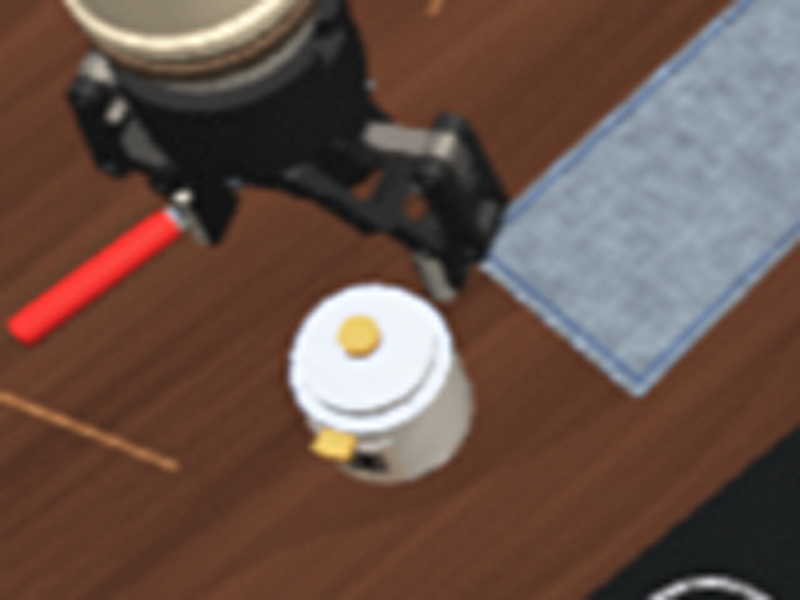

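>>> servo_tool([
  [[-2,-1,25,0,0,0.4],[-2,-1,25,0,0,0.4],[0,0,25,0,0,0],[0,0,25,0,0,0],[0,0,16,0,0,0]],
])

```text
time_s: 2.48
tool_pos: [0.4486, -0.2368, 0.0144]
ee_rot: [[-0.48, 0.877, -0.001], [0.877, 0.48, 0.0], [0.001, -0.001, -1.0]]
wrist_force: [-1.0, -0.5, 0.2]
finger_gap: 0.994
```

>>> servo_tool([
  [[0,0,0,0,0,0],[0,0,0,0,0,0],[0,0,0,0,0,0],[0,0,0,0,0,0],[0,0,0,0,0,0]],
], gripper=58, grip_force=40)

```text
time_s: 3.1
tool_pos: [0.4493, -0.2366, 0.0156]
ee_rot: [[-0.481, 0.877, 0.0], [0.877, 0.481, -0.0], [-0.0, 0.0, -1.0]]
wrist_force: [-0.2, 0.4, 0.2]
finger_gap: 0.734
```

>>> servo_tool([
  [[0,0,0,0,0,0],[0,0,0,0,0,0],[0,0,0,0,0,0],[0,0,0,0,0,0],[0,0,0,0,0,0]],
])

```text
time_s: 3.72
tool_pos: [0.4493, -0.2366, 0.0156]
ee_rot: [[-0.481, 0.877, 0.0], [0.877, 0.481, -0.0], [-0.0, 0.0, -1.0]]
wrist_force: [-2.5, 1.4, 4.9]
finger_gap: 0.737
```

>>> servo_tool([
  [[0,0,-8,0,0,0],[0,0,-12,0,0,0],[0,0,-12,0,0,0],[0,0,-5,0,0,0],[0,0,0,0,0,0]],
])

```text
time_s: 4.35
tool_pos: [0.4495, -0.2368, 0.0529]
ee_rot: [[-0.481, 0.877, 0.001], [0.877, 0.481, -0.001], [-0.001, 0.0, -1.0]]
wrist_force: [-0.3, -0.2, -3.5]
finger_gap: 0.736
```

Run:
```python
from h import *
plan(.628,-.214,.052,176.9,10)
```

```text
pos [ 449.5 -236.8   52.9] hd 118.8 tilt z [ 1.e-03 -8.e-04 -1.e+00] gap 62.9 t 4.35 F [-0.3 -0.2 -3.5]
[-6.6, 16.7, 0.1, 0.0, 0.0, -5.8]
[-8.3, 16.0, 0.1, 0.0, 0.0, -5.8]
[-9.8, 15.1, 0.1, 0.0, 0.0, -5.8]
[-11.3, 14.0, 0.1, 0.0, 0.0, -5.8]
[-12.7, 12.8, 0.1, 0.0, 0.0, -5.8]
[-13.9, 11.4, 0.1, 0.0, 0.0, -5.8]
[-15.0, 10.0, 0.1, 0.0, 0.0, -5.8]
[-15.9, 8.4, 0.1, 0.0, 0.0, -5.8]
[-16.7, 6.7, 0.1, 0.0, 0.0, -5.8]
[-17.3, 5.0, 0.1, 0.0, 0.0, -5.8]
```

>>> servo_tool([
  [[-6.6,16.7,0,0,0,-5.8],[-8.3,16,0,0,0,-5.8],[-9.8,15.1,0,0,0,-5.8],[-11.3,14,0,0,0,-5.8],[-12.7,12.8,0,0,0,-5.8]],
])

```text
time_s: 4.97
tool_pos: [0.5386, -0.2247, 0.0515]
ee_rot: [[-0.848, 0.531, -0.001], [0.531, 0.848, 0.001], [0.001, 0.0, -1.0]]
wrist_force: [0.1, 0.4, -4.1]
finger_gap: 0.738
```

>>> servo_tool([
  [[-13.9,11.4,0,0,0,-5.8],[-15,10,0,0,0,-5.8],[-15.9,8.4,0,0,0,-5.8],[-16.7,6.7,0,0,0,-5.8],[-17.3,5,0,0,0,-5.8]],
])

```text
time_s: 5.6
tool_pos: [0.6278, -0.2136, 0.0513]
ee_rot: [[-0.999, 0.053, -0.001], [0.053, 0.999, 0.001], [0.001, 0.001, -1.0]]
wrist_force: [0.0, 0.4, -3.0]
finger_gap: 0.738
```

>>> servo_tool([
  [[0,0,0,0,0,0],[0,0,0,0,0,0],[0,0,0,0,0,0],[0,0,0,0,0,0],[0,0,0,0,0,0]],
])

```text
time_s: 6.22
tool_pos: [0.6275, -0.214, 0.0524]
ee_rot: [[-0.998, 0.057, -0.0], [0.057, 0.998, 0.0], [0.0, 0.0, -1.0]]
wrist_force: [-0.3, 0.7, -2.6]
finger_gap: 0.739
```

Run:
```python
from h import *
t=read_camera("top");s=read_camera("scene")
crop(t,"pics/d1.png",340,120,160,120,5);crop(s,"pics/d2.png",190,280,160,120,5)
plan(.628,-.214,.018,176.9,5)
```

```text
pos [ 627.7 -214.    52.4] hd 176.7 tilt z [ 0. -0. -1.] gap 63.2 t 6.325 F [ 0.4 -0.6 -3.6]
[-0.1, 0.0, 6.9, 0.0, 0.0, -0.0]
[-0.1, 0.0, 6.9, 0.0, 0.0, -0.0]
[-0.1, 0.0, 6.9, 0.0, 0.0, -0.0]
[-0.1, 0.0, 6.9, 0.0, 0.0, -0.0]
[-0.1, 0.0, 6.9, 0.0, 0.0, -0.0]
```

View pics/d2.png

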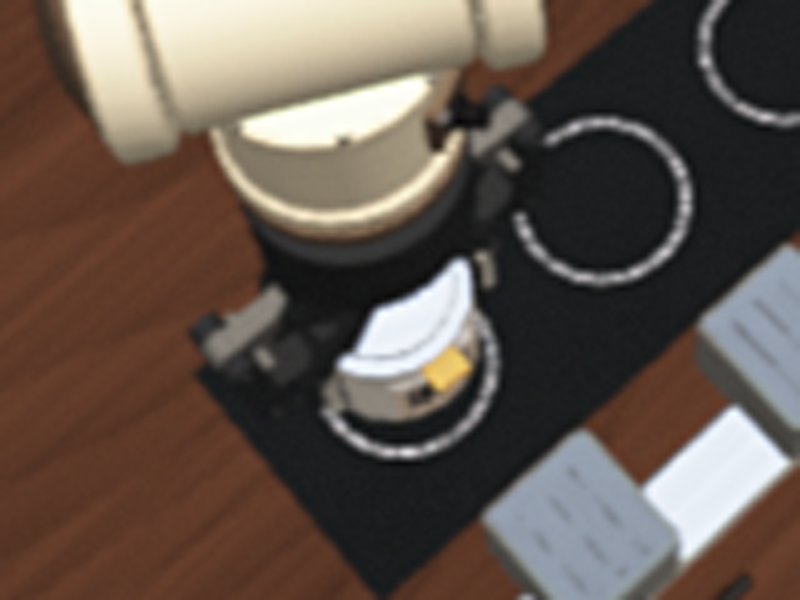

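View pics/d1.png

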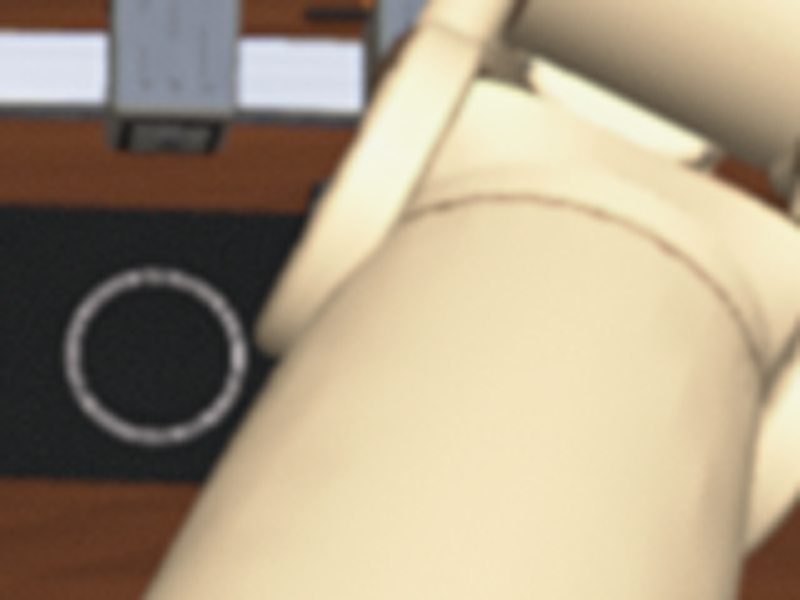

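>>> servo_tool([
  [[0,0,9,0,0,0],[0,0,10,0,0,0],[0,0,10,0,0,0],[0,0,6,0,0,0],[0,0,0,0,0,0]],
])

```text
time_s: 6.95
tool_pos: [0.6276, -0.2139, 0.0168]
ee_rot: [[-0.998, 0.056, -0.0], [0.056, 0.998, 0.0], [0.001, 0.0, -1.0]]
wrist_force: [1.0, 0.9, -2.5]
finger_gap: 0.743
```

>>> servo_tool([
  [[0,0,0,0,0,0],[0,0,0,0,0,0],[0,0,0,0,0,0],[0,0,0,0,0,0],[0,0,-5,0,0,0]],
], gripper=85)

```text
time_s: 7.58
tool_pos: [0.6274, -0.2138, 0.0221]
ee_rot: [[-0.998, 0.056, -0.001], [0.056, 0.998, 0.0], [0.001, 0.0, -1.0]]
wrist_force: [-0.6, 0.6, 0.2]
finger_gap: 0.994
```

>>> servo_tool([
  [[0,0,-15,0,0,0],[0,0,-25,0,0,0],[0,0,-30,0,0,0],[0,0,-30,0,0,0],[0,0,-10,0,0,0]],
])

```text
time_s: 8.2
tool_pos: [0.6293, -0.2148, 0.1361]
ee_rot: [[-0.998, 0.056, 0.005], [0.056, 0.998, -0.003], [-0.005, -0.002, -1.0]]
wrist_force: [0.4, 0.4, -0.6]
finger_gap: 0.994
```

```bash
cat >> h.py <<'E'
def head(t,ctr,lug): 
    v=np.subtract(lug[:2],ctr[:2]);return np.degrees(np.arctan2(v[1],v[0]))
E
python3 - <<'E'
from h import *
t=read_camera("top")
for nm,u,z in (("A",(141,230),.054),("B",(172,295),.054),("can",(222,270),.062)): print(nm,circ(t,u,z,.032,190))
s=read_camera("scene"); crop(s,"pics/e2.png",190,280,160,120,5)
plan(.4637,.1855,.13,175.4,10)
E
```

```text
A [0.5449 0.3564 0.0295]
B [0.415  0.2823 0.0297]
can [0.4632 0.1861 0.0222]
pos [ 628.6 -214.4  134.1] hd 176.8 tilt z [ 0.0027 -0.0015 -1.    ] gap 84.9 t 8.3 F [ 0.2 -0.2  0. ]
[18.7, 39.0, 0.4, 0.0, 0.0, 0.1]
[18.8, 38.9, 0.4, 0.0, 0.0, 0.1]
[18.9, 38.9, 0.4, 0.0, 0.0, 0.1]
[19.0, 38.9, 0.4, 0.0, 0.0, 0.1]
[19.1, 38.8, 0.4, 0.0, 0.0, 0.1]
[19.2, 38.8, 0.4, 0.0, 0.0, 0.1]
[19.3, 38.7, 0.4, 0.0, 0.0, 0.1]
[19.4, 38.7, 0.4, 0.0, 0.0, 0.1]
[19.5, 38.6, 0.4, 0.0, 0.0, 0.1]
[19.6, 38.6, 0.4, 0.0, 0.0, 0.1]
```

View pics/e2.png

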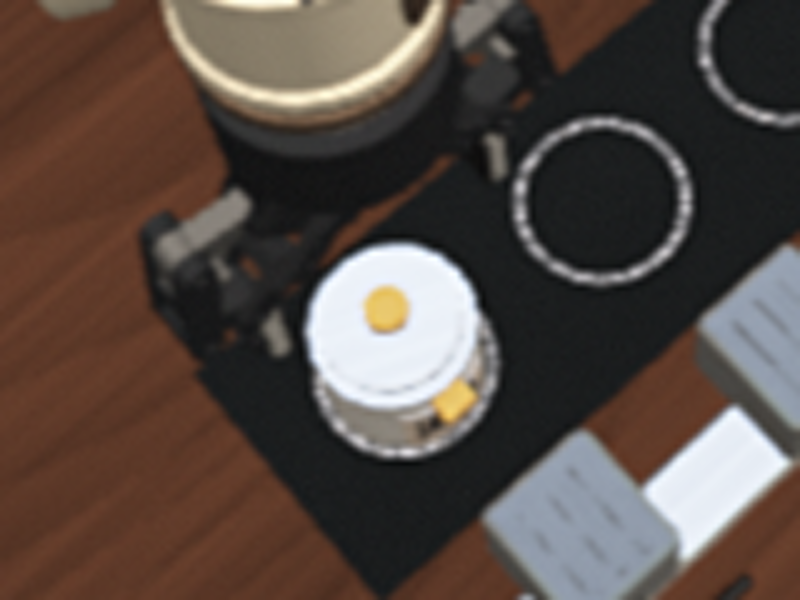

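>>> servo_tool([
  [[19,39,0,0,0,0],[19,39,0,0,0,0],[19,39,0,0,0,0],[19,39,0,0,0,0],[19,39,0,0,0,0]],
])

```text
time_s: 8.93
tool_pos: [0.5422, -0.0124, 0.1307]
ee_rot: [[-0.998, 0.057, -0.003], [0.057, 0.998, 0.001], [0.003, 0.001, -1.0]]
wrist_force: [-0.5, 0.5, 0.6]
finger_gap: 0.999
```

>>> servo_tool([
  [[19,39,0,0,0,0.4],[19,39,0,0,0,0.4],[19,39,0,0,0,0.3],[19,39,0,0,0,0.3],[19,38,0,0,0,0]],
])

```text
time_s: 9.55
tool_pos: [0.4609, 0.1873, 0.1309]
ee_rot: [[-0.997, 0.081, -0.002], [0.081, 0.997, -0.0], [0.002, -0.0, -1.0]]
wrist_force: [0.5, -0.4, -0.1]
finger_gap: 0.999
```

>>> servo_tool([
  [[0,0,5,0,0,0],[0,0,5,0,0,0],[0,0,10,0,0,0],[0,0,5,0,0,0],[0,0,0,0,0,0]],
])

```text
time_s: 10.18
tool_pos: [0.4623, 0.1857, 0.1065]
ee_rot: [[-0.997, 0.082, -0.002], [0.082, 0.997, -0.0], [0.001, -0.0, -1.0]]
wrist_force: [0.0, 0.5, 0.5]
finger_gap: 0.993
```

Run:
```python
from h import *
s=read_camera("scene"); crop(s,"pics/e3.png",290,110,160,120,5)
plan(.4637,.1855,.014,175.4,5)
```

```text
pos [462.6 185.9 107. ] hd 175.3 tilt z [-5.e-04 -0.e+00 -1.e+00] gap 85.0 t 10.225 F [-0.3 -0.2  0.1]
[-0.2, -0.1, 18.6, 0.0, 0.0, -0.0]
[-0.2, -0.1, 18.6, 0.0, 0.0, -0.0]
[-0.2, -0.1, 18.6, 0.0, 0.0, -0.0]
[-0.2, -0.1, 18.6, 0.0, 0.0, -0.0]
[-0.2, -0.1, 18.6, 0.0, 0.0, -0.0]
```

View pics/e3.png

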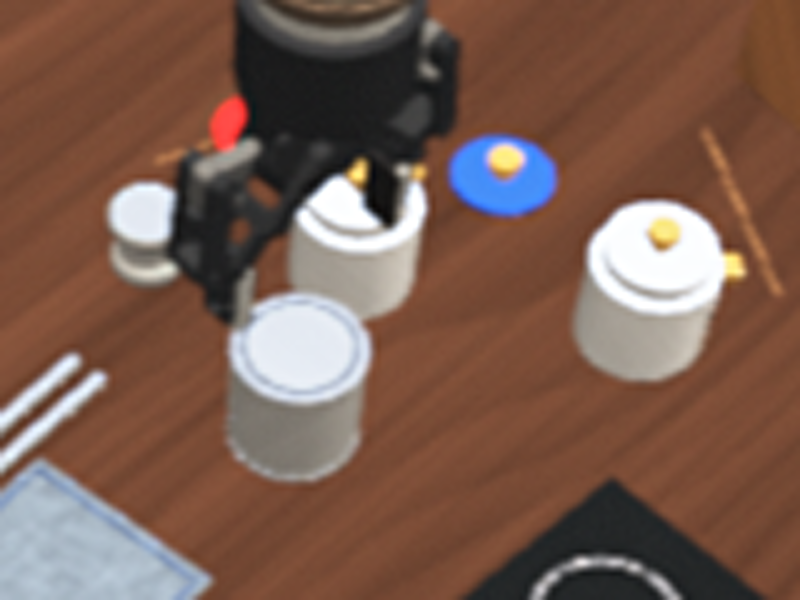

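>>> servo_tool([
  [[-1,0,20,0,0,0],[0,0,25,0,0,0],[0,0,25,0,0,0],[0,0,20,0,0,0],[0,0,2,0,0,0]],
])

```text
time_s: 10.85
tool_pos: [0.4626, 0.1859, 0.0143]
ee_rot: [[-0.997, 0.081, -0.003], [0.081, 0.997, -0.0], [0.003, -0.001, -1.0]]
wrist_force: [-0.1, -0.2, 0.1]
finger_gap: 0.994
```

>>> servo_tool([
  [[0,0,0,0,0,0],[0,0,0,0,0,0],[0,0,0,0,0,0],[0,0,0,0,0,0],[0,0,0,0,0,0]],
], gripper=58)

```text
time_s: 11.48
tool_pos: [0.4648, 0.1863, 0.0166]
ee_rot: [[-0.997, 0.081, 0.003], [0.081, 0.997, 0.0], [-0.002, 0.001, -1.0]]
wrist_force: [-0.3, -0.0, 6.3]
finger_gap: 0.74
```

>>> servo_tool([
  [[0,0,0,0,0,0],[0,0,0,0,0,0],[0,0,0,0,0,0],[0,0,-12,0,0,0],[0,0,-20,0,0,0]],
])

```text
time_s: 12.1
tool_pos: [0.4623, 0.186, 0.0471]
ee_rot: [[-0.997, 0.081, -0.003], [0.081, 0.997, -0.0], [0.003, -0.001, -1.0]]
wrist_force: [0.0, 0.2, -2.6]
finger_gap: 0.741
```

Run:
```python
from h import *
s=read_camera("scene"); crop(s,"pics/e4.png",290,110,160,120,5)
# label=hd => final hd -2.7
plan(.635,-.0043,.06,-2.6,20)
```

```text
pos [464.7 186.4  50.2] hd 175.4 tilt z [ 2.8e-03  5.0e-04 -1.0e+00] gap 63.2 t 12.15 F [ 2.4  0.7 -0.1]
[-9.3, -8.8, -0.5, 0.0, 0.0, 8.9]
[-10.5, -7.3, -0.5, 0.0, 0.0, 8.9]
[-11.5, -5.6, -0.5, 0.0, 0.0, 8.9]
[-12.2, -3.7, -0.5, 0.0, 0.0, 8.9]
[-12.7, -1.8, -0.5, 0.0, 0.0, 8.9]
[-12.8, 0.2, -0.5, 0.0, 0.0, 8.9]
[-12.6, 2.2, -0.5, 0.0, 0.0, 8.9]
[-12.1, 4.1, -0.5, 0.0, 0.0, 8.9]
[-11.3, 5.9, -0.5, 0.0, 0.0, 8.9]
[-10.3, 7.6, -0.5, 0.0, 0.0, 8.9]
[-9.0, 9.1, -0.5, 0.0, 0.0, 8.9]
[-7.5, 10.4, -0.5, 0.0, 0.0, 8.9]
[-5.8, 11.4, -0.5, 0.0, 0.0, 8.9]
[-3.9, 12.2, -0.5, 0.0, 0.0, 8.9]
[-2.0, 12.6, -0.5, 0.0, 0.0, 8.9]
[-0.0, 12.8, -0.5, 0.0, 0.0, 8.9]
[1.9, 12.6, -0.5, 0.0, 0.0, 8.9]
[3.9, 12.2, -0.5, 0.0, 0.0, 8.9]
[5.7, 11.4, -0.5, 0.0, 0.0, 8.9]
[7.4, 10.4, -0.5, 0.0, 0.0, 8.9]
```

View pics/e4.png

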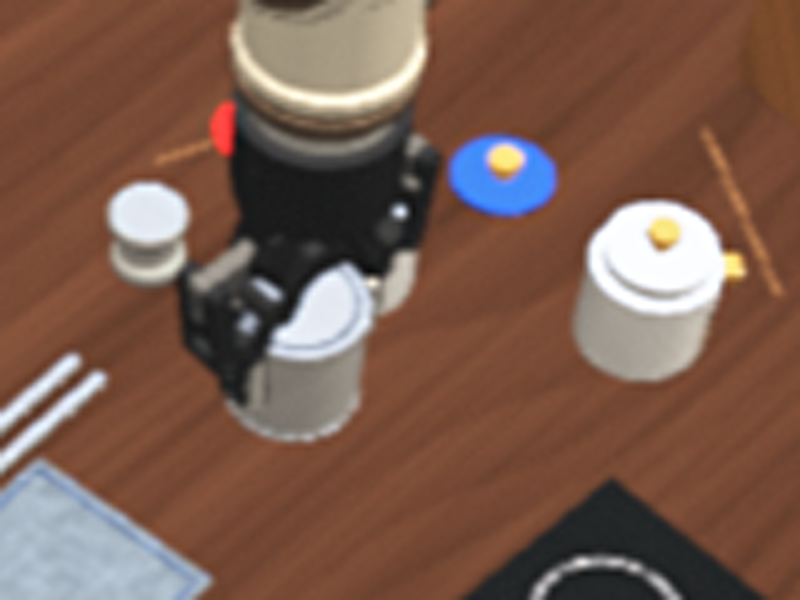

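>>> servo_tool([
  [[-9.3,-8.8,-2,0,0,8.9],[-10.5,-7.3,-2,0,0,8.9],[-11.5,-5.6,-2,0,0,8.9],[-12.2,-3.7,-2,0,0,8.9],[-12.7,-1.8,-2,0,0,8.9]],
])

```text
time_s: 12.78
tool_pos: [0.5059, 0.1381, 0.0571]
ee_rot: [[-0.65, 0.76, -0.001], [0.76, 0.65, 0.0], [0.001, -0.001, -1.0]]
wrist_force: [0.9, -0.1, -1.4]
finger_gap: 0.739
```

>>> servo_tool([
  [[-12.8,0.2,0,0,0,8.9],[-12.6,2.2,0,0,0,8.9],[-12.1,4.1,0,0,0,8.9],[-11.3,5.9,0,0,0,8.9],[-10.3,7.6,0,0,0,8.9]],
])

```text
time_s: 13.4
tool_pos: [0.5485, 0.0905, 0.057]
ee_rot: [[0.069, 0.998, -0.001], [0.998, -0.069, 0.0], [0.0, -0.001, -1.0]]
wrist_force: [0.5, -1.0, -2.0]
finger_gap: 0.739
```

>>> servo_tool([
  [[-9,9.1,0,0,0,8.9],[-7.5,10.4,0,0,0,8.9],[-5.8,11.4,0,0,0,8.9],[-3.9,12.2,0,0,0,8.9],[-2,12.6,0,0,0,8.9]],
])

```text
time_s: 14.02
tool_pos: [0.591, 0.0427, 0.0569]
ee_rot: [[0.748, 0.664, -0.001], [0.664, -0.748, 0.0], [-0.001, -0.001, -1.0]]
wrist_force: [-1.2, -0.2, -2.8]
finger_gap: 0.74
```

>>> servo_tool([
  [[0,12.8,0,0,0,8.9],[1.9,12.6,0,0,0,8.9],[3.9,12.2,0,0,0,8.9],[5.7,11.4,0,0,0,8.9],[7.4,10.4,0,0,0,8.9]],
])

```text
time_s: 14.65
tool_pos: [0.6336, -0.0049, 0.0569]
ee_rot: [[0.999, -0.051, -0.001], [-0.051, -0.999, 0.0], [-0.001, -0.0, -1.0]]
wrist_force: [-0.3, -0.4, -1.9]
finger_gap: 0.737
```

Run:
```python
from h import *
plan(.635,-.0043,.0165,-2.6,5)
s=read_camera("scene"); crop(s,"pics/e5.png",260,210,160,120,5)
```

```text
pos [633.6  -4.9  56.9] hd -2.9 tilt z [-1.e-03  2.e-04 -1.e+00] gap 62.9 t 14.65 F [-0.3 -0.4 -1.9]
[0.3, -0.1, 8.1, 0.0, 0.0, -0.1]
[0.3, -0.1, 8.1, 0.0, 0.0, -0.1]
[0.3, -0.1, 8.1, 0.0, 0.0, -0.1]
[0.3, -0.1, 8.1, 0.0, 0.0, -0.1]
[0.3, -0.1, 8.1, 0.0, 0.0, -0.1]
```

View pics/e5.png

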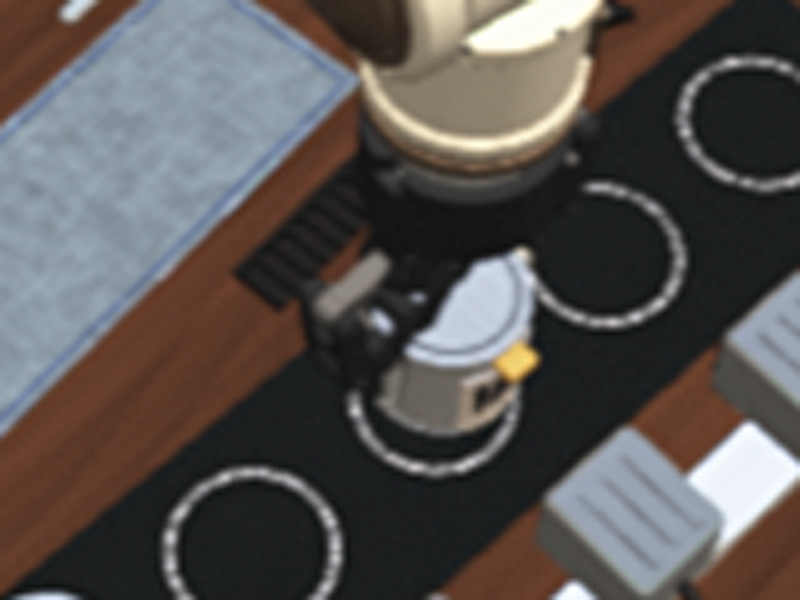

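>>> servo_tool([
  [[1,0,8,0,0,-0.2],[0,0,10,0,0,0],[0,0,12,0,0,0],[0,0,8,0,0,0],[0,0,2,0,0,0]],
])

```text
time_s: 15.32
tool_pos: [0.6343, -0.0045, 0.0166]
ee_rot: [[0.999, -0.042, -0.001], [-0.042, -0.999, 0.0], [-0.001, -0.0, -1.0]]
wrist_force: [-1.5, 0.5, 2.4]
finger_gap: 0.741
```

>>> servo_tool([
  [[0,0,0,0,0,0],[0,0,0,0,0,0],[0,0,0,0,0,0],[0,0,0,0,0,0],[0,0,-5,0,0,0]],
], gripper=85)

```text
time_s: 15.95
tool_pos: [0.6344, -0.0047, 0.0221]
ee_rot: [[0.999, -0.043, -0.001], [-0.043, -0.999, 0.0], [-0.001, -0.0, -1.0]]
wrist_force: [0.3, 0.3, -0.3]
finger_gap: 0.994
```

>>> servo_tool([
  [[0,0,-15,0,0,0],[0,0,-25,0,0,0],[0,0,-30,0,0,0],[0,0,-30,0,0,0],[0,0,-10,0,0,0]],
])

```text
time_s: 16.58
tool_pos: [0.6366, -0.005, 0.1359]
ee_rot: [[0.999, -0.042, 0.005], [-0.042, -0.999, -0.001], [0.005, 0.001, -1.0]]
wrist_force: [0.4, -0.3, -0.4]
finger_gap: 0.996
```

Run:
```python
from h import *
t=read_camera("top");cv2.imwrite("pics/t1.png",t["color"][:,:,::-1])
s=read_camera("scene");cv2.imwrite("pics/s1.png",s["color"][:,:,::-1])
for nm,u,z in (("A",(141,230),.054),("B",(172,295),.054)): print(nm,circ(t,u,z,.032,190),circ(t,u,z,.032,220))
for b in blobs(brass(t),15): 
    if b[0][0]<250 and b[0][1]>205: print(b[0],cast(t,b[0],.05)[0,:2].round(4),cast(t,b[0],.077)[0,:2].round(4))
plan(.416,.280,.13,-1,10)
```

```text
A [0.545  0.3564 0.0295] [0.5467 0.3593 0.0261]
B [0.4306 0.2927 0.0296] [0.4312 0.2952 0.0266]
[124.6 215.1] [0.572  0.3829] [0.5656 0.3703]
[132.7 226.4] [0.549  0.3652] [0.5433 0.3531]
[146.9 286.5] [0.4311 0.3298] [0.4292 0.3189]
[162.5 285.9] [0.432  0.2998] [0.43   0.2898]
[126.3 288.6] [0.4275 0.3694] [0.4257 0.3572]
[155.5 346.4] [0.3195 0.3068] [0.3212 0.2966]
pos [635.7  -4.9 134. ] hd -2.4 tilt z [ 2.9e-03 -6.0e-04 -1.0e+00] gap 84.7 t 16.675 F [ 0.7 -0.2  0.5]
[-23.2, -27.5, 0.4, 0.0, 0.0, -0.1]
[-23.1, -27.6, 0.4, 0.0, 0.0, -0.1]
[-23.0, -27.6, 0.4, 0.0, 0.0, -0.1]
[-23.0, -27.7, 0.4, 0.0, 0.0, -0.1]
[-22.9, -27.8, 0.4, 0.0, 0.0, -0.1]
[-22.8, -27.8, 0.4, 0.0, 0.0, -0.1]
[-22.7, -27.9, 0.4, 0.0, 0.0, -0.1]
[-22.7, -27.9, 0.4, 0.0, 0.0, -0.1]
[-22.6, -28.0, 0.4, 0.0, 0.0, -0.1]
[-22.5, -28.0, 0.4, 0.0, 0.0, -0.1]
```

View pics/s1.png

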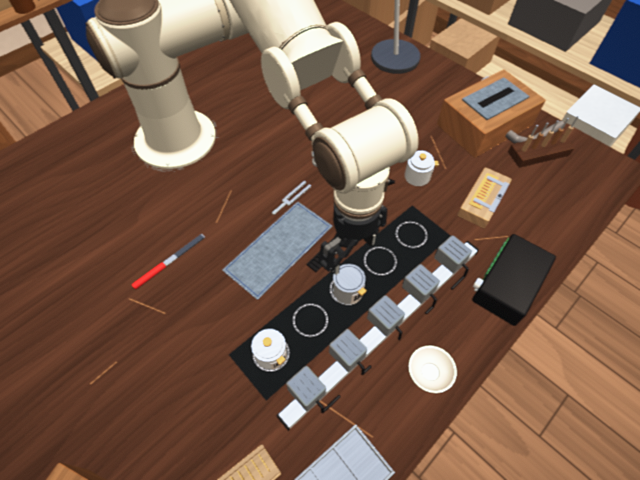

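Run:
```python
from h import *
plan(.4315,.290,.125,89,10)
t=read_camera("top")
for b in blobs(brass(t),15): 
    if b[0][0]<250 and b[0][1]>205: print(b[0])
```

```text
pos [635.7  -4.9 134. ] hd -2.4 tilt z [ 2.9e-03 -6.0e-04 -1.0e+00] gap 84.7 t 16.675 F [ 0.7 -0.2  0.5]
[-21.7, -28.6, 0.9, 0.0, 0.0, -9.1]
[-16.8, -31.7, 0.9, 0.0, 0.0, -9.1]
[-11.6, -33.9, 0.9, 0.0, 0.0, -9.1]
[-6.0, -35.4, 0.9, 0.0, 0.0, -9.1]
[-0.4, -35.9, 0.9, 0.0, 0.0, -9.1]
[5.4, -35.5, 0.9, 0.0, 0.0, -9.1]
[10.9, -34.2, 0.9, 0.0, 0.0, -9.1]
[16.2, -32.0, 0.9, 0.0, 0.0, -9.1]
[21.1, -29.0, 0.9, 0.0, 0.0, -9.1]
[25.4, -25.3, 0.9, 0.0, 0.0, -9.1]
[124.6 215.1]
[132.7 226.4]
[146.9 286.5]
[162.6 285.8]
[126.2 288.6]
[155.4 346.5]
```

>>> servo_tool([
  [[-21.7,-28.6,0,0,0,-9.1],[-16.8,-31.7,0,0,0,-9.1],[-11.6,-33.9,0,0,0,-9.1],[-6,-35.4,0,0,0,-9.1],[-0.4,-35.9,0,0,0,-9.1]],
])

```text
time_s: 17.35
tool_pos: [0.5309, 0.1437, 0.1304]
ee_rot: [[0.727, 0.686, -0.003], [0.686, -0.727, -0.0], [-0.002, -0.002, -1.0]]
wrist_force: [0.5, 0.1, 0.9]
finger_gap: 0.996
```

>>> servo_tool([
  [[5.4,-35.5,0,0,0,-9.1],[10.9,-34.2,0,0,0,-9.1],[16.2,-32,0,0,0,-9.1],[21.1,-29,0,0,0,-9.1],[25.4,-25.3,0,0,0,-9.1]],
])

```text
time_s: 17.98
tool_pos: [0.4297, 0.2914, 0.1306]
ee_rot: [[0.02, 1.0, -0.003], [1.0, -0.02, -0.001], [-0.001, -0.003, -1.0]]
wrist_force: [-0.5, 0.2, 0.2]
finger_gap: 0.994
```

>>> servo_tool([
  [[0,0,0,0,0,0],[0,0,5,0,0,0],[0,0,5,0,0,0],[0,0,5,0,0,0],[0,0,0,0,0,0]],
])

```text
time_s: 18.6
tool_pos: [0.4314, 0.2904, 0.1166]
ee_rot: [[0.026, 1.0, -0.001], [1.0, -0.026, -0.0], [-0.001, -0.001, -1.0]]
wrist_force: [-0.1, 0.4, -0.6]
finger_gap: 0.994
```

Run:
```python
from h import *
s=read_camera("scene"); crop(s,"pics/g3.png",290,90,160,120,5)
plan(.4315,.290,.0145,89,5)
for b in blobs(brass2(s),8):
    if b[0][0]>300 and b[0][1]<200: print(b[0],cast(s,b[0],.077)[0,:2].round(4),cast(s,b[0],.05)[0,:2].round(4))
```

```text
pos [431.6 290.6 117. ] hd 88.5 tilt z [-6.e-04 -2.e-04 -1.e+00] gap 84.9 t 18.65 F [ 0.1 -0.5  0.5]
[-0.1, -0.0, 20.5, 0.0, 0.0, -0.1]
[-0.1, -0.0, 20.5, 0.0, 0.0, -0.1]
[-0.1, -0.0, 20.5, 0.0, 0.0, -0.1]
[-0.1, -0.0, 20.5, 0.0, 0.0, -0.1]
[-0.1, -0.0, 20.5, 0.0, 0.0, -0.1]
[342.5 132.3] [0.3592 0.272 ] [0.3413 0.2929]
[390.6 141.4] [0.4634 0.3324] [0.449  0.3553]
[369.2 145.1] [0.4345 0.2864] [0.4192 0.3077]
[422.6 155.9] [0.5478 0.35  ] [0.5362 0.3734]
[436.4 162.6] [0.5839 0.3562] [0.5735 0.3798]
[482.9 190.9] [0.7096 0.3622] [0.7034 0.3861]
```

View pics/g3.png

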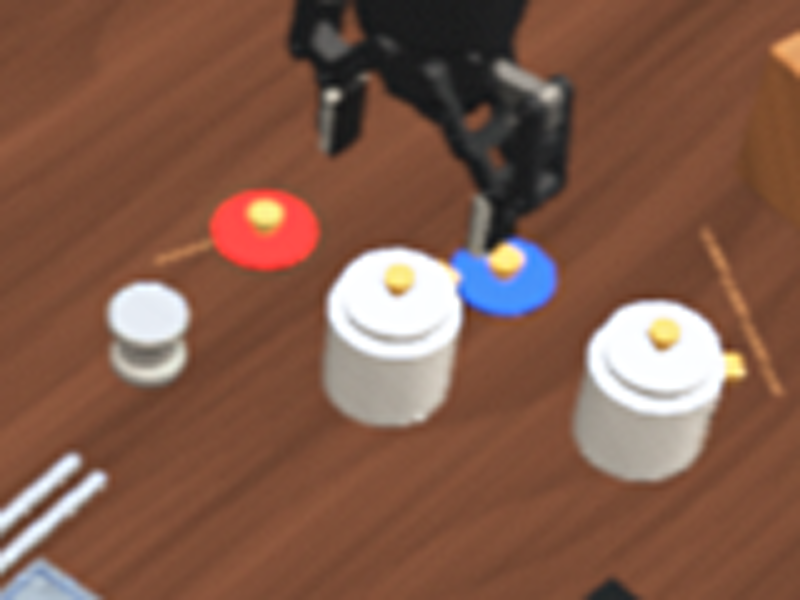

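>>> servo_tool([
  [[-1,0,20,0,0,0],[0,0,30,0,0,0],[0,0,30,0,0,0],[0,0,20,0,0,0],[0,0,2,0,0,0]],
])

```text
time_s: 19.27
tool_pos: [0.4305, 0.2895, 0.0141]
ee_rot: [[0.025, 1.0, -0.003], [1.0, -0.025, -0.001], [-0.001, -0.003, -1.0]]
wrist_force: [0.2, -0.4, 0.8]
finger_gap: 0.996
```

>>> servo_tool([
  [[0,0,0,0,0,0],[0,0,0,0,0,0],[0,0,0,0,0,0],[0,0,0,0,0,0],[0,0,0,0,0,0]],
], gripper=58)

```text
time_s: 19.9
tool_pos: [0.4326, 0.2904, 0.0166]
ee_rot: [[0.025, 1.0, 0.002], [1.0, -0.025, 0.001], [0.001, 0.002, -1.0]]
wrist_force: [0.2, 0.1, 5.4]
finger_gap: 0.736
```

>>> servo_tool([
  [[0,0,0,0,0,0],[0,0,0,0,0,0],[0,0,-5,0,0,0],[0,0,-20,0,0,0],[0,0,-20,0,0,0]],
])

```text
time_s: 20.52
tool_pos: [0.4306, 0.2896, 0.0601]
ee_rot: [[0.025, 1.0, -0.002], [1.0, -0.025, -0.001], [-0.001, -0.002, -1.0]]
wrist_force: [0.8, 0.1, -3.0]
finger_gap: 0.737
```

Run:
```python
from h import *
s=read_camera("scene"); crop(s,"pics/g4.png",290,90,160,120,5)
plan(.640,.100,.058,-3.1,10)
```

```text
pos [432.7 290.5  63.1] hd 88.6 tilt z [ 0.0029  0.0011 -1.    ] gap 63.0 t 20.575 F [ 2.1  1.8 -0.5]
[-18.5, 21.2, 0.5, 0.0, 0.0, 9.2]
[-14.9, 23.9, 0.5, 0.0, 0.0, 9.2]
[-10.9, 26.0, 0.5, 0.0, 0.0, 9.2]
[-6.6, 27.4, 0.5, 0.0, 0.0, 9.2]
[-2.2, 28.1, 0.5, 0.0, 0.0, 9.2]
[2.3, 28.1, 0.5, 0.0, 0.0, 9.2]
[6.7, 27.3, 0.5, 0.0, 0.0, 9.2]
[11.0, 25.9, 0.5, 0.0, 0.0, 9.2]
[15.0, 23.8, 0.5, 0.0, 0.0, 9.2]
[18.6, 21.1, 0.5, 0.0, 0.0, 9.2]
```

View pics/g4.png

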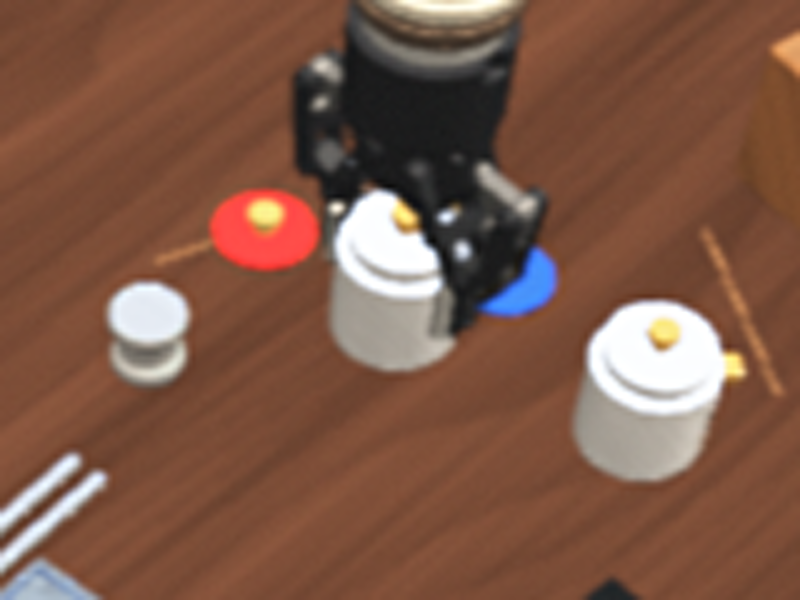

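>>> servo_tool([
  [[-18.5,21.2,0,0,0,9.2],[-14.9,23.9,0,0,0,9.2],[-10.9,26,0,0,0,9.2],[-6.6,27.4,0,0,0,9.2],[-2.2,28.1,0,0,0,9.2]],
])

```text
time_s: 21.2
tool_pos: [0.5351, 0.1938, 0.0593]
ee_rot: [[0.74, 0.672, -0.001], [0.672, -0.74, -0.0], [-0.001, -0.001, -1.0]]
wrist_force: [-0.4, -0.1, -2.6]
finger_gap: 0.737
```

>>> servo_tool([
  [[2.3,28.1,0,0,0,9.2],[6.7,27.3,0,0,0,9.2],[11,25.9,0,0,0,9.2],[15,23.8,0,0,0,9.2],[18.6,21.1,0,0,0,9.2]],
])

```text
time_s: 21.82
tool_pos: [0.6382, 0.0983, 0.0591]
ee_rot: [[0.998, -0.065, -0.002], [-0.065, -0.998, 0.0], [-0.002, 0.0, -1.0]]
wrist_force: [-0.4, 0.6, -3.3]
finger_gap: 0.74
```

>>> servo_tool([
  [[0,0,0,0,0,0],[0,0,5,0,0,0],[0,0,5,0,0,0],[0,0,0,0,0,0],[0,0,0,0,0,0]],
])

```text
time_s: 22.45
tool_pos: [0.6382, 0.0993, 0.0503]
ee_rot: [[0.998, -0.059, -0.0], [-0.059, -0.998, 0.0], [-0.0, -0.0, -1.0]]
wrist_force: [-0.4, -0.9, -2.1]
finger_gap: 0.736
```

Run:
```python
from h import *
plan(.6405,.0995,.017,-2.9,5)
s=read_camera("scene"); crop(s,"pics/g5.png",300,180,160,120,5)
```

```text
pos [638.2  99.3  50.3] hd -3.4 tilt z [-1.e-04  0.e+00 -1.e+00] gap 62.8 t 22.45 F [-0.4 -0.9 -2.1]
[0.5, -0.1, 6.7, 0.0, 0.0, -0.1]
[0.5, -0.1, 6.7, 0.0, 0.0, -0.1]
[0.5, -0.1, 6.7, 0.0, 0.0, -0.1]
[0.5, -0.1, 6.7, 0.0, 0.0, -0.1]
[0.5, -0.1, 6.7, 0.0, 0.0, -0.1]
```

View pics/g5.png

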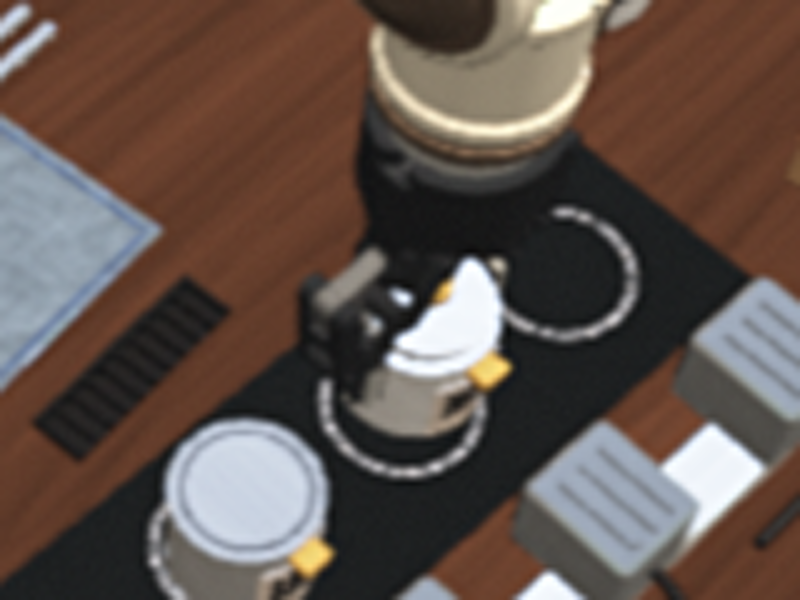

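>>> servo_tool([
  [[1,0,7,0,0,-0.4],[1,0,9,0,0,0],[0,0,9,0,0,0],[0,0,7,0,0,0],[0,0,1.5,0,0,0]],
])

```text
time_s: 23.12
tool_pos: [0.6403, 0.0989, 0.0167]
ee_rot: [[0.999, -0.053, -0.001], [-0.053, -0.999, -0.0], [-0.001, 0.0, -1.0]]
wrist_force: [-3.2, 0.1, 3.3]
finger_gap: 0.741
```

>>> servo_tool([
  [[0,0,0,0,0,0],[0,0,0,0,0,0],[0,0,0,0,0,0],[0,0,0,0,0,0],[0,0,-5,0,0,0]],
], gripper=85)

```text
time_s: 23.75
tool_pos: [0.64, 0.0989, 0.0215]
ee_rot: [[0.999, -0.053, -0.001], [-0.053, -0.999, 0.0], [-0.001, 0.0, -1.0]]
wrist_force: [0.7, 0.1, -0.4]
finger_gap: 0.996
```

>>> servo_tool([
  [[0,0,-15,0,0,0],[0,0,-25,0,0,0],[0,0,-30,0,0,0],[0,0,-30,0,0,0],[0,0,-10,0,0,0]],
])

```text
time_s: 24.38
tool_pos: [0.6422, 0.0989, 0.1355]
ee_rot: [[0.999, -0.053, 0.006], [-0.053, -0.999, -0.0], [0.006, -0.0, -1.0]]
wrist_force: [0.1, -0.0, -0.5]
finger_gap: 0.997
```

Run:
```python
from h import *
t=read_camera("top");cv2.imwrite("pics/t2.png",t["color"][:,:,::-1])
print(circ(t,(141,230),.054,.032,190))
for b in blobs(brass(t),15): 
    if b[0][0]<250 and b[0][1]>205: print(b[0],cast(t,b[0],.05)[0,:2].round(4),cast(t,b[0],.077)[0,:2].round(4))
plan(.5455,.353,.125,43.5,10)
```

```text
[0.5397 0.3352 0.0507]
[124.6 215.1] [0.572  0.3829] [0.5656 0.3703]
pos [642.2  98.8 135.5] hd -3.0 tilt z [ 5.3e-03 -2.0e-04 -1.0e+00] gap 85.1 t 24.425 F [1.1 0.5 0.3]
[-11.0, -24.9, 1.0, 0.0, 0.0, -4.7]
[-8.9, -25.7, 1.0, 0.0, 0.0, -4.7]
[-6.8, -26.3, 1.0, 0.0, 0.0, -4.7]
[-4.7, -26.8, 1.0, 0.0, 0.0, -4.7]
[-2.5, -27.1, 1.0, 0.0, 0.0, -4.7]
[-0.3, -27.2, 1.0, 0.0, 0.0, -4.7]
[1.9, -27.1, 1.0, 0.0, 0.0, -4.7]
[4.1, -26.9, 1.0, 0.0, 0.0, -4.7]
[6.3, -26.5, 1.0, 0.0, 0.0, -4.7]
[8.4, -25.9, 1.0, 0.0, 0.0, -4.7]
```

View pics/t2.png

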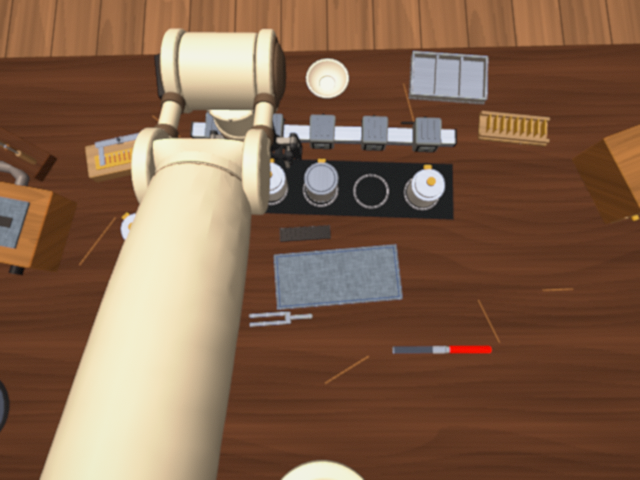

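>>> servo_tool([
  [[-11,-24.9,0,0,0,-4.7],[-8.9,-25.7,0,0,0,-4.7],[-6.8,-26.3,0,0,0,-4.7],[-4.7,-26.8,0,0,0,-4.7],[-2.5,-27.1,0,0,0,-4.7]],
])

```text
time_s: 25.05
tool_pos: [0.5908, 0.2265, 0.1304]
ee_rot: [[0.936, 0.352, -0.002], [0.352, -0.936, -0.0], [-0.002, -0.0, -1.0]]
wrist_force: [-0.1, -0.2, 0.2]
finger_gap: 0.993
```

>>> servo_tool([
  [[-0.3,-27.2,0,0,0,-4.7],[1.9,-27.1,0,0,0,-4.7],[4.1,-26.9,0,0,0,-4.7],[6.3,-26.5,0,0,0,-4.7],[8.4,-25.9,0,0,0,-4.7]],
])

```text
time_s: 25.68
tool_pos: [0.5417, 0.3533, 0.1304]
ee_rot: [[0.718, 0.696, -0.002], [0.696, -0.718, -0.001], [-0.002, -0.001, -1.0]]
wrist_force: [-0.8, -0.3, 0.6]
finger_gap: 0.998
```

>>> servo_tool([
  [[0,0,0,0,0,0],[0,0,5,0,0,0],[0,0,5,0,0,0],[0,0,0,0,0,0],[0,0,0,0,0,0]],
])

```text
time_s: 26.3
tool_pos: [0.543, 0.3524, 0.1218]
ee_rot: [[0.72, 0.694, 0.0], [0.694, -0.72, 0.0], [0.0, 0.0, -1.0]]
wrist_force: [-0.1, -0.7, -1.2]
finger_gap: 0.998
```

Run:
```python
from h import *
s=read_camera("scene"); crop(s,"pics/i1.png",350,110,160,120,5)
plan(.5455,.352,.0145,44.5,5)
for b in blobs(brass2(s),8):
    if b[0][0]>300 and b[0][1]<200: print(b[0],cast(s,b[0],.077)[0,:2].round(4),cast(s,b[0],.05)[0,:2].round(4))
```

```text
pos [543.  352.5 122. ] hd 43.9 tilt z [ 3.e-04  1.e-04 -1.e+00] gap 84.9 t 26.35 F [ 0.3 -0.3 -0.1]
[0.3, 0.4, 21.5, 0.0, 0.0, -0.1]
[0.3, 0.4, 21.5, 0.0, 0.0, -0.1]
[0.3, 0.4, 21.5, 0.0, 0.0, -0.1]
[0.3, 0.4, 21.5, 0.0, 0.0, -0.1]
[0.3, 0.4, 21.5, 0.0, 0.0, -0.1]
[342.5 132.3] [0.3592 0.272 ] [0.3413 0.2929]
[390.7 141.6] [0.464  0.3321] [0.4496 0.3549]
[422.7 155.8] [0.5478 0.3504] [0.5362 0.3739]
[436.4 162.6] [0.5839 0.3562] [0.5735 0.3798]
[483.  190.8] [0.7096 0.3626] [0.7034 0.3865]
```

View pics/i1.png

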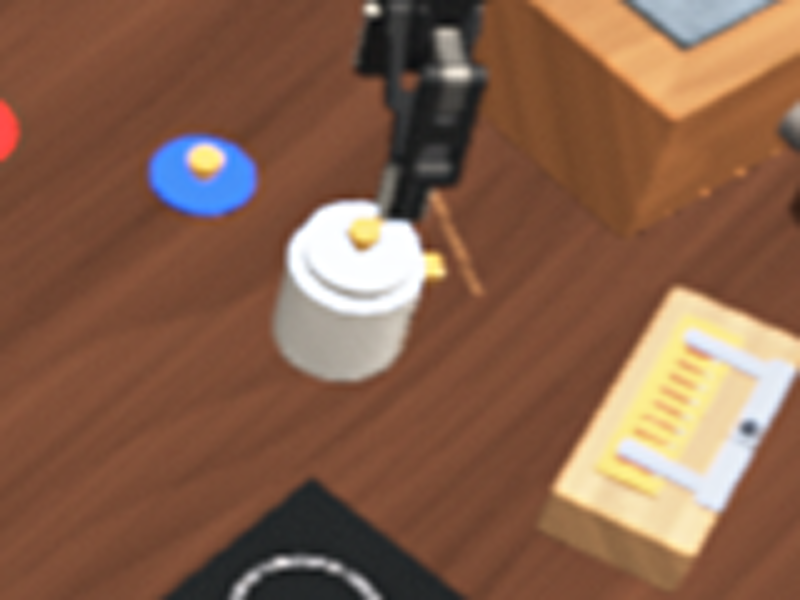

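>>> servo_tool([
  [[1,1,20,0,0,-0.5],[0.5,1,30,0,0,0],[0,0,30,0,0,0],[0,0,25,0,0,0],[0,0,2,0,0,0]],
])

```text
time_s: 26.98
tool_pos: [0.5427, 0.3513, 0.0111]
ee_rot: [[0.714, 0.701, -0.006], [0.701, -0.714, -0.002], [-0.006, -0.002, -1.0]]
wrist_force: [-0.3, -0.3, -0.4]
finger_gap: 0.996
```

>>> servo_tool([
  [[0,0,0,0,0,0],[0,0,0,0,0,0],[0,0,0,0,0,0],[0,0,0,0,0,0],[0,0,0,0,0,0]],
], gripper=58)

```text
time_s: 27.6
tool_pos: [0.5461, 0.3528, 0.0159]
ee_rot: [[0.714, 0.7, 0.002], [0.7, -0.714, 0.001], [0.002, 0.001, -1.0]]
wrist_force: [-0.8, 1.4, 5.3]
finger_gap: 0.74
```

>>> servo_tool([
  [[0,0,0,0,0,0],[0,0,0,0,0,0],[0,0,-5,0,0,0],[0,0,-20,0,0,0],[0,0,-15,0,0,0]],
])

```text
time_s: 28.22
tool_pos: [0.5454, 0.3525, 0.0562]
ee_rot: [[0.714, 0.7, 0.001], [0.7, -0.714, 0.0], [0.001, 0.0, -1.0]]
wrist_force: [0.2, 0.4, -2.2]
finger_gap: 0.739
```

Run:
```python
from h import *
s=read_camera("scene"); crop(s,"pics/i2.png",350,110,160,120,5)
plan(.6453,.2045,.053,-2.7,10)
```

```text
pos [547.1 353.2  58.9] hd 44.5 tilt z [ 0.0047  0.0019 -1.    ] gap 62.9 t 28.275 F [ 2.5  1.1 -1.3]
[-3.4, 17.5, 0.6, 0.0, 0.0, 4.7]
[-2.0, 17.7, 0.6, 0.0, 0.0, 4.7]
[-0.5, 17.8, 0.6, 0.0, 0.0, 4.7]
[1.0, 17.8, 0.6, 0.0, 0.0, 4.7]
[2.4, 17.7, 0.6, 0.0, 0.0, 4.7]
[3.9, 17.4, 0.6, 0.0, 0.0, 4.7]
[5.3, 17.0, 0.6, 0.0, 0.0, 4.7]
[6.7, 16.5, 0.6, 0.0, 0.0, 4.7]
[8.0, 15.9, 0.6, 0.0, 0.0, 4.7]
[9.3, 15.2, 0.6, 0.0, 0.0, 4.7]
```

View pics/i2.png

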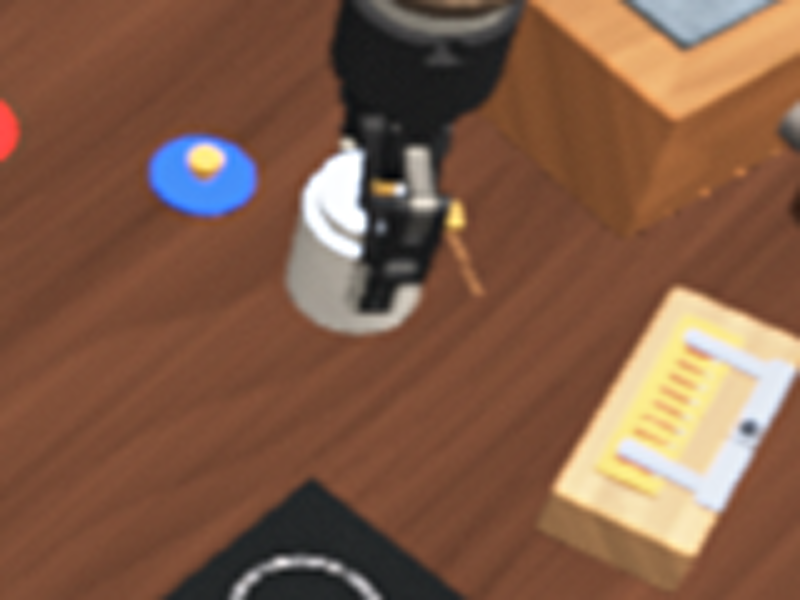

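>>> servo_tool([
  [[-3.4,17.5,0,0,0,4.7],[-2,17.7,0,0,0,4.7],[-0.5,17.8,0,0,0,4.7],[1,17.8,0,0,0,4.7],[2.4,17.7,0,0,0,4.7]],
])

```text
time_s: 28.9
tool_pos: [0.5948, 0.2776, 0.0554]
ee_rot: [[0.935, 0.355, 0.001], [0.355, -0.935, 0.0], [0.001, 0.0, -1.0]]
wrist_force: [0.2, 0.6, -2.7]
finger_gap: 0.74
```

>>> servo_tool([
  [[3.9,17.4,0,0,0,4.7],[5.3,17,0,0,0,4.7],[6.7,16.5,0,0,0,4.7],[8,15.9,0,0,0,4.7],[9.3,15.2,0,0,0,4.7]],
])

```text
time_s: 29.52
tool_pos: [0.6441, 0.2033, 0.0553]
ee_rot: [[0.999, -0.047, 0.001], [-0.047, -0.999, 0.0], [0.001, -0.0, -1.0]]
wrist_force: [0.5, 0.1, -2.5]
finger_gap: 0.74
```

>>> servo_tool([
  [[0,0,0,0,0,0],[0,0,5,0,0,0],[0,0,5,0,0,0],[0,0,0,0,0,0],[0,0,0,0,0,0]],
])

```text
time_s: 30.15
tool_pos: [0.6435, 0.2042, 0.0447]
ee_rot: [[0.999, -0.044, -0.0], [-0.044, -0.999, 0.0], [-0.0, -0.0, -1.0]]
wrist_force: [0.1, 0.8, -2.6]
finger_gap: 0.739
```

Run:
```python
from h import *
plan(.6455,.2045,.017,-2.9,5)
s=read_camera("scene"); crop(s,"pics/i3.png",340,150,160,120,5)
```

```text
pos [643.5 204.2  44.7] hd -2.5 tilt z [-2.e-04  0.e+00 -1.e+00] gap 63.1 t 30.15 F [ 0.1  0.8 -2.6]
[0.4, -0.1, 5.5, 0.0, 0.0, 0.1]
[0.4, -0.1, 5.5, 0.0, 0.0, 0.1]
[0.4, -0.1, 5.5, 0.0, 0.0, 0.1]
[0.4, -0.1, 5.5, 0.0, 0.0, 0.1]
[0.4, -0.1, 5.5, 0.0, 0.0, 0.1]
```

View pics/i3.png

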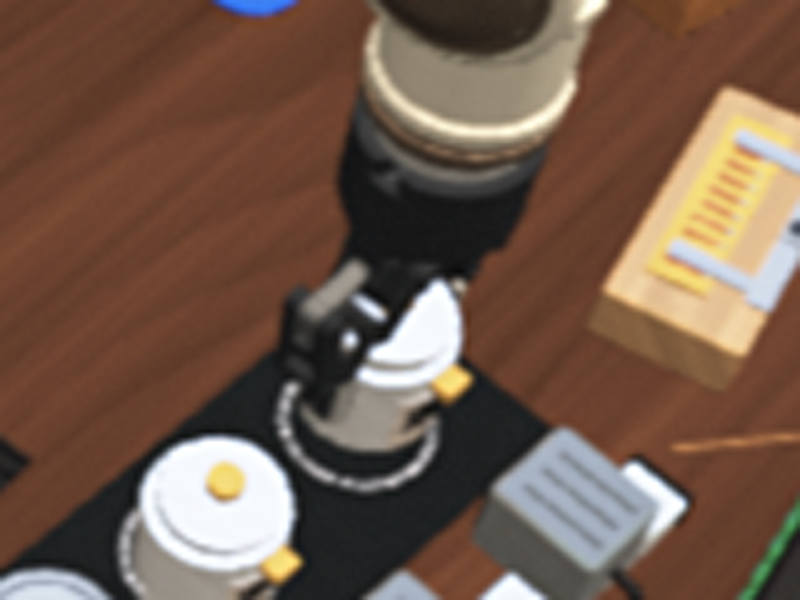

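>>> servo_tool([
  [[1,0,6,0,0,0],[1,0,8,0,0,0],[0,0,8,0,0,0],[0,0,5,0,0,0],[0,0,1,0,0,0]],
])

```text
time_s: 30.82
tool_pos: [0.6454, 0.2037, 0.0163]
ee_rot: [[0.999, -0.044, -0.001], [-0.044, -0.999, -0.0], [-0.001, 0.0, -1.0]]
wrist_force: [-0.3, 0.2, -3.1]
finger_gap: 0.742
```

>>> servo_tool([
  [[0,0,0,0,0,0],[0,0,0,0,0,0],[0,0,0,0,0,0],[0,0,0,0,0,0],[0,0,-5,0,0,0]],
], gripper=85)

```text
time_s: 31.45
tool_pos: [0.6452, 0.2037, 0.0215]
ee_rot: [[0.999, -0.044, -0.001], [-0.044, -0.999, -0.0], [-0.001, 0.0, -1.0]]
wrist_force: [-0.4, 0.3, -0.1]
finger_gap: 0.997
```

>>> servo_tool([
  [[0,0,-15,0,0,0],[0,0,-25,0,0,0],[0,0,-30,0,0,0],[0,0,-30,0,0,0],[0,0,-20,0,0,0]],
])

```text
time_s: 32.08
tool_pos: [0.6467, 0.2039, 0.145]
ee_rot: [[0.999, -0.044, 0.004], [-0.044, -0.999, 0.0], [0.003, -0.001, -1.0]]
wrist_force: [-0.6, -0.4, 0.6]
finger_gap: 0.997
```

>>> servo_tool([
  [[-50,0,-20,0,0,0],[-60,0,-20,0,0,0],[-60,0,0,0,0,0],[-60,0,0,0,0,0],[-40,0,0,0,0,0]],
])

```text
time_s: 32.7
tool_pos: [0.3741, 0.2157, 0.1816]
ee_rot: [[0.999, -0.044, -0.0], [-0.044, -0.999, 0.0], [-0.0, -0.0, -1.0]]
wrist_force: [-0.1, -0.4, 0.8]
finger_gap: 0.998
```

Run:
```python
from h import *
t=read_camera("top");s=read_camera("scene")
cv2.imwrite("pics/t3.png",t["color"][:,:,::-1])
crop(t,"pics/t3c.png",190,110,266,120,3);crop(s,"pics/s3c.png",230,190,220,200,3.5)
print(observe()["tool_pos"])
for b in blobs(brass(t),10): print(b[0],b[1])
print()
for b in blobs(brass2(s),8): print(b[0],b[1])
```

```text
[0.37302177 0.21592368 0.18109953]
[488.1 122.4] 49
[494.9 122.9] 52
[501.7 123.5] 52
[508.8 123.9] 44
[515.6 125.3] 49
[522.3 125.4] 52
[529.4 126. ] 48
[536.3 126.7] 46
[543.2 127.9] 48
[122.3 158.2] 458
[217.5 159.1] 24
[270.3 159.4] 22
[321.6 159.6] 29
[427.1 166.2] 25
[213.1 173.8] 34
[267.4 174. ] 34
[430.9 181.1] 39
[634.9 217.4] 36
[155.4 347.1] 48

[342.5 132.3] 25
[390.7 141.6] 19
[482.9 190.9] 346
[416.8 217.3] 28
[427.6 233.9] 29
[384.6 245.6] 33
[395.9 262.4] 28
[361.8 290.9] 35
[266.9 341.6] 50
[280.5 359.8] 42
[263.4 462.4] 57
[256.5 467.9] 56
[248.5 472. ] 46
[239.6 474.8] 26
[230.7 477.5] 10
```

View pics/t3c.png

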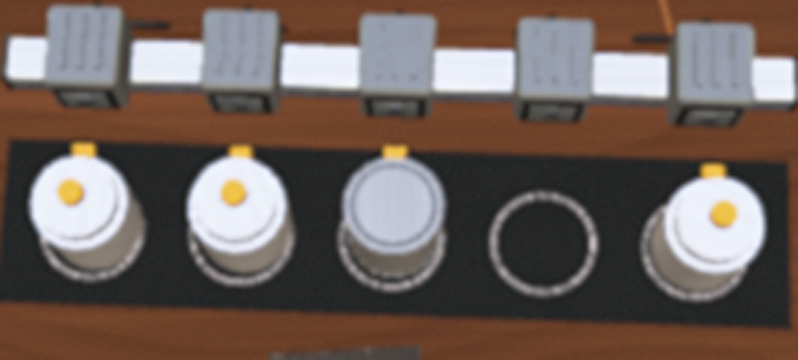

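View pics/s3c.png

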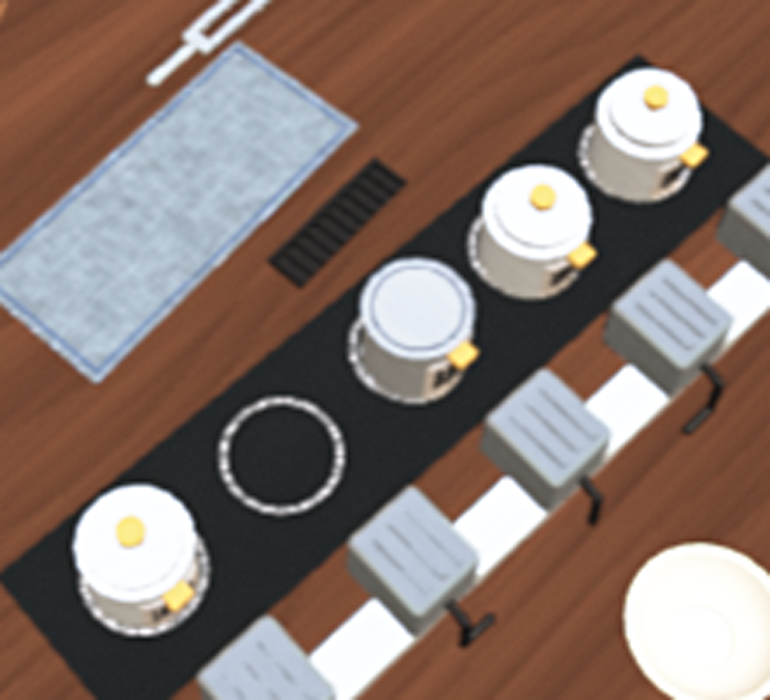

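```bash
cat >> h.py <<'E'
def check(t,items,ringpx,br,lz):
    o=cast(t,ringpx,.001)[:,:2]; i=np.arange(5)-2
    px=np.polyfit(i,o[:,0],1);py=np.polyfit(i,o[:,1],1)
    yax=-np.array([px[0],py[0]]);yax/=np.hypot(*yax);xax=np.array([yax[1],-yax[0]])
    bl=[b[0] for b in blobs(br(t),8)]
    for nm,ring,zt,zl,zk in items:
        r=np.array([px[1]+px[0]*(ring-3),py[1]+py[0]*(ring-3)])
        near=lambda u:min(bl,key=lambda b:np.hypot(*(b-u)))
        seed=proj(t,[*r,zt])[0]
        for thr in lz:
            d=circ(t,seed,zt,.032,thr,24)
            ll=near(proj(t,[*(r+.037*xax),zl])[0]); L=cast(t,ll,zl)[0,:2]
            out=[("disc",thr,(np.array([(d[:2]-r)@xax,(d[:2]-r)@yax])*1000).round(1),d[2])]
            v=L-d[:2]; out.append(("ang",round(np.degrees(np.arctan2(v@yax,v@xax)),1),round(np.hypot(*v)*1000,1)))
            if zk:
                kk=near(proj(t,[*r,zk])[0]);K=cast(t,kk,zk)[0,:2];v=L-K
                out.append(("knob",(np.array([(K-r)@xax,(K-r)@yax])*1000).round(1),"angk",round(np.degrees(np.arctan2(v@yax,v@xax)),1)))
            out.append(("lug",(np.array([(L-r)@xax,(L-r)@yax])*1000).round(1)))
            print(nm,out)
RT=[(220.1,186),(270.3,187.8),(320.4,189.1),(370.6,190.8),(421.6,192.4)]
RS=[(411.4,234.4),(379.4,261.2),(346.6,289.2),(310.2,319.8),(271,353)]
IT=[("A",1,.055,.05,.078),("B",2,.055,.05,.078),("can",3,.063,.056,None),("C",5,.055,.05,.078)]
E
python3 - <<'E'
from h import *
t=read_camera("top");s=read_camera("scene")
check(t,IT,RT,brass,(190,225)); print(); check(s,IT,RS,brass2,(200,235))
E
```

```text
A [('disc', 190, array([ 2.4, -3.6]), np.float64(0.0311)), ('ang', np.float64(1.5), np.float64(39.3)), ('knob', array([ 1.5, -4. ]), 'angk', np.float64(2.0)), ('lug', array([41.7, -2.6]))]
A [('disc', 225, array([ 6.3, -0.5]), np.float64(0.0271)), ('ang', np.float64(-3.5), np.float64(35.4)), ('knob', array([ 1.5, -4. ]), 'angk', np.float64(2.0)), ('lug', array([41.7, -2.6]))]
B [('disc', 190, array([ 3.9, -3.1]), np.float64(0.0313)), ('ang', np.float64(-0.8), np.float64(40.4)), ('knob', array([ 4.5, -4. ]), 'angk', np.float64(0.4)), ('lug', array([44.3, -3.7]))]
B [('disc', 225, array([ 8.7, -1.8]), np.float64(0.0273)), ('ang', np.float64(-3.1), np.float64(35.6)), ('knob', array([ 4.5, -4. ]), 'angk', np.float64(0.4)), ('lug', array([44.3, -3.7]))]
can [('disc', 190, array([ 4.9, -1.2]), np.float64(0.0243)), ('ang', np.float64(-0.6), np.float64(39.9)), ('lug', array([44.9, -1.6]))]Traceback (most recent call last):
  File "<stdin>", line 3, in <module>
  File "h.py", line 58, in check
    d=circ(t,seed,zt,.032,thr,24)
  File "h.py", line 27, in circ
    k=max(cs,key=cv2.contourArea)[:,0,:]
      ~~~^^^^^^^^^^^^^^^^^^^^^^^^
ValueError: max() iterable argument is empty
```

Run:
```python
from h import *
t=read_camera("top");s=read_camera("scene")
try: check(t,[i for i in IT if i[0]!="can"],RT,brass,(190,))
except Exception as e: print(e)
check(t,[i for i in IT if i[0]=="can"],RT,brass,(130,150,170))
print()
check(s,[i for i in IT if i[0]!="can"],RS,brass2,(200,)); check(s,IT[2:3],RS,brass2,(170,190))
```

```text
A [('disc', 190, array([ 2.4, -3.6]), np.float64(0.0311)), ('ang', np.float64(1.5), np.float64(39.3)), ('knob', array([ 1.5, -4. ]), 'angk', np.float64(2.0)), ('lug', array([41.7, -2.6]))]
B [('disc', 190, array([ 3.9, -3.1]), np.float64(0.0313)), ('ang', np.float64(-0.8), np.float64(40.4)), ('knob', array([ 4.5, -4. ]), 'angk', np.float64(0.4)), ('lug', array([44.3, -3.7]))]
C [('disc', 190, array([ 0.7, -0.3]), np.float64(0.0314)), ('ang', np.float64(-0.3), np.float64(39.1)), ('knob', array([ 0.2, -1. ]), 'angk', np.float64(0.6)), ('lug', array([39.8, -0.5]))]
can [('disc', 130, array([ 3.9, -1.5]), np.float64(0.0324)), ('ang', np.float64(-0.1), np.float64(40.9)), ('lug', array([44.9, -1.6]))]
can [('disc', 150, array([ 4.1, -1.5]), np.float64(0.0317)), ('ang', np.float64(-0.1), np.float64(40.7)), ('lug', array([44.9, -1.6]))]
can [('disc', 170, array([ 5.6, -1.3]), np.float64(0.0302)), ('ang', np.float64(-0.4), np.float64(39.2)), ('lug', array([44.9, -1.6]))]

A [('disc', 200, array([ 1.5, -1.9]), np.float64(0.0327)), ('ang', np.float64(0.2), np.float64(36.7)), ('knob', array([ 2.4, -4.3]), 'angk', np.float64(4.2)), ('lug', array([38.2, -1.7]))]
B [('disc', 200, array([ 3.2, -2.9]), np.float64(0.032)), ('ang', np.float64(1.6), np.float64(37.1)), ('knob', array([ 5.5, -4.4]), 'angk', np.float64(4.0)), ('lug', array([40.4, -1.9]))]
C [('disc', 200, array([ 1.1, -1.5]), np.float64(0.0317)), ('ang', np.float64(-0.5), np.float64(36.3)), ('knob', array([ 2.3, -3. ]), 'angk', np.float64(1.9)), ('lug', array([37.4, -1.8]))]
can [('disc', 170, array([ 4. , -1.9]), np.float64(0.0321)), ('ang', np.float64(2.7), np.float64(36.7)), ('lug', array([40.6, -0.2]))]
can [('disc', 190, array([ 4. , -1.7]), np.float64(0.0317)), ('ang', np.float64(2.3), np.float64(36.6)), ('lug', array([40.6, -0.2]))]
```

Run:
```python
from h import *
plan(.6452,.2037,.125,-2.5,5)
```

```text
pos [377.8 215.7 182.2] hd -2.6 tilt z [ 1.4e-03  3.0e-04 -1.0e+00] gap 85.0 t 33.0 F [ 0.  1. -0.]
[53.5, -0.0, 11.4, 0.0, 0.0, -0.0]
[53.5, 0.0, 11.4, 0.0, 0.0, -0.0]
[53.5, 0.0, 11.4, 0.0, 0.0, -0.0]
[53.5, 0.0, 11.4, 0.0, 0.0, -0.0]
[53.5, 0.0, 11.4, 0.0, 0.0, -0.0]
```

>>> servo_tool([
  [[53.5,0,11,0,0,0],[53.5,0,11,0,0,0],[53.5,0,11,0,0,0],[53.5,0,11,0,0,0],[53,0,11,0,0,0]],
])

```text
time_s: 33.62
tool_pos: [0.6463, 0.203, 0.1254]
ee_rot: [[0.999, -0.045, 0.0], [-0.045, -0.999, 0.0], [0.0, -0.0, -1.0]]
wrist_force: [0.6, -0.5, 0.5]
finger_gap: 0.998
```

>>> servo_tool([
  [[0,0,0,0,0,0],[0,0,15,0,0,0],[0,0,10,0,0,0],[0,0,0,0,0,0],[0,0,0,0,0,0]],
])

```text
time_s: 34.25
tool_pos: [0.6433, 0.2041, 0.1024]
ee_rot: [[0.999, -0.044, 0.001], [-0.044, -0.999, 0.0], [0.001, -0.0, -1.0]]
wrist_force: [-0.5, 0.0, 0.4]
finger_gap: 0.994
```

Run:
```python
from h import *
plan(.6452,.2037,.0165,-2.5,5)
```

```text
pos [643.3 204.1 102.4] hd -2.5 tilt z [ 1.e-03  1.e-04 -1.e+00] gap 84.9 t 34.25 F [-0.5  0.   0.4]
[0.4, 0.1, 17.2, 0.0, 0.0, -0.0]
[0.4, 0.1, 17.2, 0.0, 0.0, -0.0]
[0.4, 0.1, 17.2, 0.0, 0.0, -0.0]
[0.4, 0.1, 17.2, 0.0, 0.0, -0.0]
[0.4, 0.1, 17.2, 0.0, 0.0, -0.0]
```

>>> servo_tool([
  [[1,0,20,0,0,0],[0,0,25,0,0,0],[0,0,22,0,0,0],[0,0,15,0,0,0],[0,0,4,0,0,0]],
])

```text
time_s: 34.88
tool_pos: [0.6435, 0.2037, 0.014]
ee_rot: [[0.999, -0.044, -0.002], [-0.044, -0.999, -0.0], [-0.002, 0.0, -1.0]]
wrist_force: [-0.1, 0.3, -0.0]
finger_gap: 0.997
```

>>> servo_tool([
  [[0,0,0,0,0,0],[0,0,0,0,0,0],[0,0,0,0,0,0],[0,0,0,0,0,0],[0,0,0,0,0,0]],
], gripper=58)

```text
time_s: 35.5
tool_pos: [0.6452, 0.2039, 0.0166]
ee_rot: [[0.999, -0.044, 0.002], [-0.044, -0.999, 0.0], [0.002, -0.0, -1.0]]
wrist_force: [0.9, 0.0, 3.5]
finger_gap: 0.738
```

>>> servo_tool([
  [[0,0,-5,0,0,0],[-1,-1.4,0,0,0,0],[-1,-1.4,0,0,0,0],[0,0,0,0,0,0],[0,0,5,0,0,0]],
])

```text
time_s: 36.12
tool_pos: [0.643, 0.2068, 0.0164]
ee_rot: [[0.999, -0.044, 0.001], [-0.044, -0.999, 0.0], [0.001, -0.0, -1.0]]
wrist_force: [-9.2, -1.1, 22.4]
finger_gap: 0.74
```

>>> servo_tool([
  [[0,0,0,0,0,0],[0,0,0,0,0,0],[0,0,0,0,0,0],[0,0,0,0,0,0],[0,0,-5,0,0,0]],
], gripper=85)

```text
time_s: 36.75
tool_pos: [0.642, 0.2066, 0.0202]
ee_rot: [[0.999, -0.044, -0.001], [-0.044, -0.999, -0.0], [-0.001, 0.0, -1.0]]
wrist_force: [-0.6, -0.2, 0.7]
finger_gap: 0.994
```

>>> servo_tool([
  [[0,0,-15,0,0,0],[0,0,-25,0,0,0],[0,0,-30,0,0,0],[0,0,-20,0,0,0],[0,0,-5,0,0,0]],
])

```text
time_s: 37.38
tool_pos: [0.6437, 0.2069, 0.118]
ee_rot: [[0.999, -0.044, 0.004], [-0.044, -0.999, 0.0], [0.004, -0.001, -1.0]]
wrist_force: [-0.2, 0.5, -0.0]
finger_gap: 0.994
```

Run:
```python
from h import *
plan(.641,.0985,.110,-3.0,5)
```

```text
pos [643.7 206.9 118. ] hd -2.5 tilt z [ 3.7e-03  5.0e-04 -1.0e+00] gap 84.9 t 37.375 F [-0.2  0.5 -0. ]
[0.4, 21.7, 1.6, 0.0, 0.0, 0.1]
[0.5, 21.7, 1.6, 0.0, 0.0, 0.1]
[0.5, 21.7, 1.6, 0.0, 0.0, 0.1]
[0.5, 21.7, 1.6, 0.0, 0.0, 0.1]
[0.6, 21.7, 1.6, 0.0, 0.0, 0.1]
```

>>> servo_tool([
  [[0.5,21.7,0,0,0,0.1],[0.5,21.7,0,0,0,0.1],[0.5,21.7,0,0,0,0.1],[0.5,21.7,0,0,0,0.1],[0.5,21.7,0,0,0,0.1]],
])

```text
time_s: 38.0
tool_pos: [0.6397, 0.0963, 0.1154]
ee_rot: [[0.999, -0.054, -0.0], [-0.054, -0.999, -0.0], [-0.0, 0.0, -1.0]]
wrist_force: [-0.6, 0.3, -0.5]
finger_gap: 0.997
```

>>> servo_tool([
  [[0,0,0,0,0,0],[0,0,10,0,0,0],[0,0,5,0,0,0],[0,0,0,0,0,0],[0,0,0,0,0,0]],
])

```text
time_s: 38.62
tool_pos: [0.6398, 0.0986, 0.1006]
ee_rot: [[0.999, -0.052, 0.0], [-0.052, -0.999, 0.0], [0.0, -0.0, -1.0]]
wrist_force: [0.5, 0.4, -0.2]
finger_gap: 0.996
```

Run:
```python
from h import *
plan(.641,.0989,.0165,-3.0,5)
```

```text
pos [639.8  98.6 100.6] hd -3.0 tilt z [ 1.e-04  1.e-04 -1.e+00] gap 85.0 t 38.625 F [ 0.5  0.4 -0.2]
[0.2, -0.1, 16.8, 0.0, 0.0, -0.0]
[0.2, -0.1, 16.8, 0.0, 0.0, -0.0]
[0.2, -0.1, 16.8, 0.0, 0.0, -0.0]
[0.2, -0.1, 16.8, 0.0, 0.0, -0.0]
[0.2, -0.1, 16.8, 0.0, 0.0, -0.0]
```

>>> servo_tool([
  [[0,0,20,0,0,0],[0,0,25,0,0,0],[0,0,22,0,0,0],[0,0,14,0,0,0],[0,0,3,0,0,0]],
])

```text
time_s: 39.25
tool_pos: [0.6389, 0.0982, 0.015]
ee_rot: [[0.999, -0.053, -0.002], [-0.053, -0.999, 0.0], [-0.002, -0.0, -1.0]]
wrist_force: [-0.2, -0.0, -1.1]
finger_gap: 0.996
```

>>> servo_tool([
  [[0,0,0,0,0,0],[0,0,0,0,0,0],[0,0,0,0,0,0],[0,0,0,0,0,0],[0,0,0,0,0,0]],
], gripper=58)

```text
time_s: 39.88
tool_pos: [0.6407, 0.0982, 0.0177]
ee_rot: [[0.999, -0.053, 0.002], [-0.053, -0.999, -0.0], [0.002, -0.0, -1.0]]
wrist_force: [-0.3, -0.9, 5.3]
finger_gap: 0.734
```

>>> servo_tool([
  [[0,0,-5,0,0,0],[-1.5,-1.5,0,0,0,0],[-2,-1.5,0,0,0,0],[0,0,0,0,0,0],[0,0,4.5,0,0,0]],
])

```text
time_s: 40.5
tool_pos: [0.6368, 0.1014, 0.0176]
ee_rot: [[0.999, -0.053, 0.001], [-0.053, -0.999, -0.0], [0.001, -0.0, -1.0]]
wrist_force: [-14.2, -0.3, 26.6]
finger_gap: 0.737
```

>>> servo_tool([
  [[0,0,0,0,0,0],[0,0,0,0,0,0],[0,0,0,0,0,0],[0,0,0,0,0,0],[0,0,-5,0,0,0]],
], gripper=85)

```text
time_s: 41.12
tool_pos: [0.636, 0.1014, 0.0218]
ee_rot: [[0.999, -0.053, -0.001], [-0.053, -0.999, 0.0], [-0.001, 0.0, -1.0]]
wrist_force: [0.4, 0.5, -1.2]
finger_gap: 0.997
```

>>> servo_tool([
  [[0,0,-15,0,0,0],[0,0,-25,0,0,0],[0,0,-30,0,0,0],[0,0,-20,0,0,0],[0,0,-5,0,0,0]],
])

```text
time_s: 41.75
tool_pos: [0.6377, 0.1013, 0.1194]
ee_rot: [[0.999, -0.053, 0.004], [-0.053, -0.999, -0.0], [0.004, -0.0, -1.0]]
wrist_force: [-1.4, 0.6, -0.8]
finger_gap: 0.995
```

Run:
```python
from h import *
plan(.637,-.0047,.110,-2.5,5)
```

```text
pos [637.7 101.3 119.4] hd -3.0 tilt z [ 3.6e-03 -1.0e-04 -1.0e+00] gap 85.0 t 41.75 F [-1.4  0.6 -0.8]
[1.0, 21.2, 1.9, 0.0, 0.0, -0.1]
[0.9, 21.2, 1.9, 0.0, 0.0, -0.1]
[0.9, 21.2, 1.9, 0.0, 0.0, -0.1]
[0.9, 21.2, 1.9, 0.0, 0.0, -0.1]
[0.8, 21.2, 1.9, 0.0, 0.0, -0.1]
```

>>> servo_tool([
  [[0.9,21.2,0,0,0,-0.1],[0.9,21.2,0,0,0,-0.1],[0.9,21.2,0,0,0,-0.1],[0.9,21.2,0,0,0,-0.1],[0.9,21.2,0,0,0,-0.1]],
])

```text
time_s: 42.38
tool_pos: [0.6356, -0.0065, 0.1169]
ee_rot: [[0.999, -0.045, -0.0], [-0.045, -0.999, 0.0], [-0.0, 0.0, -1.0]]
wrist_force: [0.2, -0.8, -0.4]
finger_gap: 0.996
```

>>> servo_tool([
  [[0,0,0,0,0,0],[0,0,10,0,0,0],[0,0,5,0,0,0],[0,0,0,0,0,0],[0,0,0,0,0,0]],
])

```text
time_s: 43.0
tool_pos: [0.6358, -0.0043, 0.1021]
ee_rot: [[0.999, -0.044, 0.0], [-0.044, -0.999, 0.0], [0.0, -0.0, -1.0]]
wrist_force: [0.9, -0.1, 0.6]
finger_gap: 0.995
```

Run:
```python
from h import *
plan(.637,-.0047,.0165,-2.5,5)
```

```text
pos [635.8  -4.3 102.1] hd -2.5 tilt z [ 1.e-04  0.e+00 -1.e+00] gap 85.0 t 43.0 F [ 0.9 -0.1  0.6]
[0.2, 0.1, 17.1, 0.0, 0.0, -0.0]
[0.2, 0.1, 17.1, 0.0, 0.0, -0.0]
[0.2, 0.1, 17.1, 0.0, 0.0, -0.0]
[0.2, 0.1, 17.1, 0.0, 0.0, -0.0]
[0.2, 0.1, 17.1, 0.0, 0.0, -0.0]
```

>>> servo_tool([
  [[0.5,0.4,20,0,0,0],[0.5,0,25,0,0,0],[0,0,22,0,0,0],[0,0,15,0,0,0],[0,0,3,0,0,0]],
])

```text
time_s: 43.62
tool_pos: [0.6357, -0.005, 0.0154]
ee_rot: [[0.999, -0.044, -0.002], [-0.044, -0.999, 0.001], [-0.002, -0.0, -1.0]]
wrist_force: [-0.1, -0.5, 0.2]
finger_gap: 0.995
```

>>> servo_tool([
  [[0,0,0,0,0,0],[0,0,0,0,0,0],[0,0,0,0,0,0],[0,0,0,0,0,0],[0,0,0,0,0,0]],
], gripper=58)

```text
time_s: 44.25
tool_pos: [0.6375, -0.0053, 0.0181]
ee_rot: [[0.999, -0.044, 0.002], [-0.044, -0.999, -0.0], [0.002, 0.0, -1.0]]
wrist_force: [-0.4, -0.6, 4.6]
finger_gap: 0.742
```

>>> servo_tool([
  [[0,0,-5,0,0,0],[-2,-0.8,0,0,0,0],[-2,-0.8,0,0,0,0],[0,0,2,0,0,0],[0,0,2,0,0,0]],
])

```text
time_s: 44.88
tool_pos: [0.6325, -0.0033, 0.0181]
ee_rot: [[0.999, -0.044, -0.001], [-0.044, -0.999, 0.0], [-0.001, -0.0, -1.0]]
wrist_force: [-5.1, 0.9, 9.0]
finger_gap: 0.74
```

>>> servo_tool([
  [[0,0,0,0,0,0],[0,0,0,0,0,0],[0,0,0,0,0,0],[0,0,0,0,0,0],[0,0,-5,0,0,0]],
], gripper=85)

```text
time_s: 45.5
tool_pos: [0.6324, -0.0033, 0.0228]
ee_rot: [[0.999, -0.044, -0.001], [-0.044, -0.999, 0.0], [-0.001, -0.0, -1.0]]
wrist_force: [0.6, -0.4, -0.3]
finger_gap: 0.995
```

>>> servo_tool([
  [[0,0,-15,0,0,0],[0,0,-25,0,0,0],[0,0,-30,0,0,0],[0,0,-30,0,0,0],[0,0,-10,0,0,0]],
])

```text
time_s: 46.12
tool_pos: [0.6345, -0.0037, 0.1367]
ee_rot: [[0.999, -0.044, 0.005], [-0.044, -0.999, -0.001], [0.006, 0.001, -1.0]]
wrist_force: [0.4, 0.9, -0.3]
finger_gap: 0.993
```

>>> servo_tool([
  [[-40,-30,-20,0,0,0],[-50,-40,-20,0,0,0],[-50,-40,0,0,0,0],[-50,-40,0,0,0,0],[-50,-40,0,0,0,0]],
])

```text
time_s: 46.75
tool_pos: [0.4062, 0.1921, 0.1714]
ee_rot: [[0.999, -0.045, -0.0], [-0.045, -0.999, 0.0], [-0.0, -0.0, -1.0]]
wrist_force: [1.1, 0.6, 0.4]
finger_gap: 0.998
```

Run:
```python
from h import *
t=read_camera("top");s=read_camera("scene");print(observe()["tool_pos"])
crop(t,"pics/t4c.png",190,110,266,120,3);crop(s,"pics/s4c.png",230,190,220,200,3.5)
J=[i for i in IT if i[0]!="can"]
check(t,J,RT,brass,(190,)); check(t,IT[2:3],RT,brass,(150,))
print()
check(s,J,RS,brass2,(200,)); check(s,IT[2:3],RS,brass2,(180,))
```

```text
[0.40340064 0.19397716 0.17057745]
A [('disc', 190, array([2.2, 0.5]), np.float64(0.0298)), ('ang', np.float64(-0.3), np.float64(37.5)), ('knob', array([-0.2, -1.4]), 'angk', np.float64(2.4)), ('lug', array([39.7,  0.2]))]
B [('disc', 190, array([ 0.9, -0.6]), np.float64(0.0306)), ('ang', np.float64(0.8), np.float64(39.1)), ('knob', array([ 0.8, -1.7]), 'angk', np.float64(2.3)), ('lug', array([40. , -0.1]))]
C [('disc', 190, array([ 0.8, -0.3]), np.float64(0.031)), ('ang', np.float64(-0.3), np.float64(38.8)), ('knob', array([ 0.3, -1.1]), 'angk', np.float64(0.9)), ('lug', array([39.6, -0.5]))]
can [('disc', 150, array([-0.4, -0.2]), np.float64(0.0315)), ('ang', np.float64(1.5), np.float64(40.0)), ('lug', array([39.6,  0.8]))]

A [('disc', 200, array([-0.7,  1.2]), np.float64(0.0327)), ('ang', np.float64(0.7), np.float64(37.8)), ('knob', array([ 0.7, -1.1]), 'angk', np.float64(4.3)), ('lug', array([37.1,  1.7]))]
B [('disc', 200, array([-0.1, -0.6]), np.float64(0.032)), ('ang', np.float64(1.5), np.float64(36.7)), ('knob', array([ 2. , -2.4]), 'angk', np.float64(4.7)), ('lug', array([36.6,  0.4]))]
C [('disc', 200, array([ 1.1, -1.5]), np.float64(0.0317)), ('ang', np.float64(-0.8), np.float64(36.1)), ('knob', array([ 2.3, -3. ]), 'angk', np.float64(1.7)), ('lug', array([37.3, -1.9]))]
can [('disc', 180, array([-0.8, -0.6]), np.float64(0.0319)), ('ang', np.float64(2.0), np.float64(36.6)), ('lug', array([35.8,  0.7]))]
```

View pics/t4c.png

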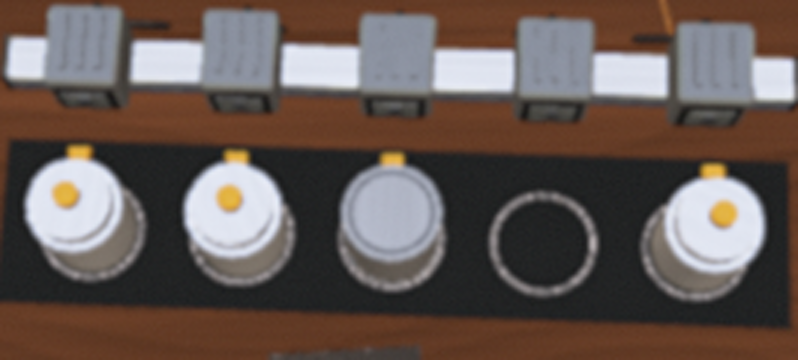

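View pics/s4c.png

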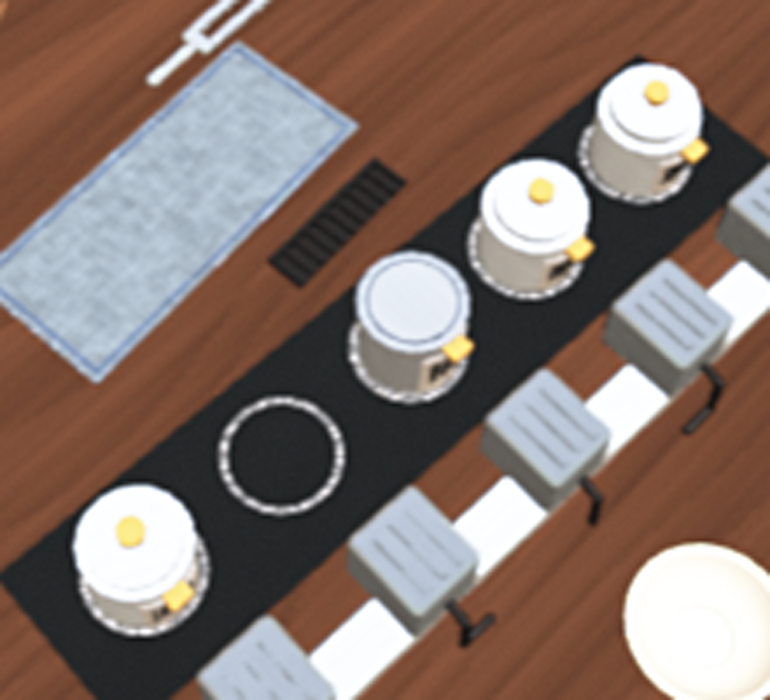

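Run:
```python
from h import *
plan(.6437,.2055,.12,-2.5,10)
```

```text
pos [403.4 194.  170.6] hd -2.2 tilt z [-3.6e-03  8.0e-04 -1.0e+00] gap 85.6 t 46.85 F [ 0.1 -0.1  0.1]
[24.0, -2.1, 5.1, 0.0, 0.0, 0.0]
[24.0, -2.1, 5.1, 0.0, 0.0, 0.0]
[24.0, -2.1, 5.1, 0.0, 0.0, 0.0]
[24.0, -2.1, 5.1, 0.0, 0.0, 0.0]
[24.0, -2.1, 5.1, 0.0, 0.0, 0.0]
[24.0, -2.1, 5.1, 0.0, 0.0, 0.0]
[24.0, -2.2, 5.1, 0.0, 0.0, 0.0]
[24.0, -2.2, 5.1, 0.0, 0.0, 0.0]
[24.0, -2.2, 5.1, 0.0, 0.0, 0.0]
[24.0, -2.2, 5.1, 0.0, 0.0, 0.0]
```

>>> servo_tool([
  [[0,0,0,0,0,0],[0,0,0,0,0,0],[0,0,0,0,0,0],[0,0,0,0,0,0],[0,0,0,0,0,0]],
], gripper=42)

```text
time_s: 47.48
tool_pos: [0.4084, 0.1909, 0.1717]
ee_rot: [[0.999, -0.045, -0.0], [-0.045, -0.999, -0.0], [-0.0, 0.0, -1.0]]
wrist_force: [0.0, 0.2, -1.0]
finger_gap: 0.494
```

>>> servo_tool([
  [[0,0,0,0,0,0],[0,0,0,0,0,0],[0,0,0,0,0,0],[0,0,0,0,0,0],[0,0,0,0,0,0]],
])

```text
time_s: 48.1
tool_pos: [0.4081, 0.1912, 0.1717]
ee_rot: [[0.999, -0.044, 0.0], [-0.044, -0.999, -0.0], [0.0, 0.0, -1.0]]
wrist_force: [0.2, -0.3, -0.3]
finger_gap: 0.49
```

>>> servo_tool([
  [[40,-3,5,0,0,0],[50,-4,5,0,0,0],[50,-4,5,0,0,0],[50,-4,5,0,0,0],[40,-4,5,0,0,0]],
])

```text
time_s: 48.72
tool_pos: [0.6406, 0.1998, 0.1462]
ee_rot: [[0.999, -0.045, 0.0], [-0.045, -0.999, -0.0], [0.0, 0.0, -1.0]]
wrist_force: [-0.2, 0.9, 0.9]
finger_gap: 0.492
```

>>> servo_tool([
  [[5,-1,10,0,0,0],[5,-1,10,0,0,0],[0,0,5,0,0,0],[0,0,0,0,0,0],[0,0,0,0,0,0]],
])

```text
time_s: 49.35
tool_pos: [0.6487, 0.2016, 0.1224]
ee_rot: [[0.999, -0.044, 0.001], [-0.044, -0.999, 0.0], [0.001, -0.0, -1.0]]
wrist_force: [-0.1, -1.2, 0.1]
finger_gap: 0.496
```

Run:
```python
from h import *
s=read_camera("scene"); crop(s,"pics/k1.png",350,150,120,90,6.5)
plan(.6437,.2055,.068,-2.5,5)
```

```text
pos [648.8 201.6 122.5] hd -2.5 tilt z [ 1.e-03  1.e-04 -1.e+00] gap 42.1 t 49.4 F [0.7 0.5 1.1]
[-1.1, -0.7, 10.9, 0.0, 0.0, -0.0]
[-1.1, -0.7, 10.9, 0.0, 0.0, -0.0]
[-1.1, -0.7, 10.9, 0.0, 0.0, -0.0]
[-1.1, -0.7, 10.9, 0.0, 0.0, -0.0]
[-1.1, -0.7, 10.9, 0.0, 0.0, -0.0]
```

View pics/k1.png

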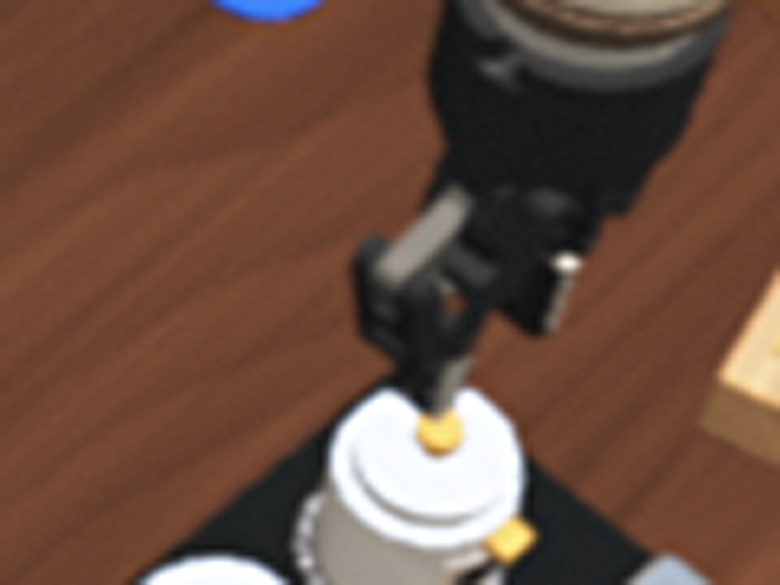

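>>> servo_tool([
  [[-3,-2,8,0,0,0],[-2,-1.7,12,0,0,0],[0,0,14,0,0,0],[0,0,12,0,0,0],[0,0,6,0,0,0]],
])

```text
time_s: 50.02
tool_pos: [0.6433, 0.2053, 0.068]
ee_rot: [[0.999, -0.044, -0.002], [-0.044, -0.999, -0.0], [-0.002, 0.0, -1.0]]
wrist_force: [0.7, -0.4, 0.3]
finger_gap: 0.495
```

>>> servo_tool([
  [[0,0,0,0,0,0],[0,0,0,0,0,0],[0,0,0,0,0,0],[0,0,0,0,0,0],[0,0,0,0,0,0]],
])

```text
time_s: 50.65
tool_pos: [0.6441, 0.2054, 0.0699]
ee_rot: [[0.999, -0.044, 0.0], [-0.044, -0.999, 0.0], [0.0, -0.0, -1.0]]
wrist_force: [0.2, -0.1, 0.0]
finger_gap: 0.494
```

Run:
```python
from h import *
s=read_camera("scene"); crop(s,"pics/k2.png",370,170,90,70,8.5)
plan(.6437,.2055,.068,-2.5,5)
```

```text
pos [644.1 205.5  69.8] hd -2.5 tilt z [ 2.e-04  0.e+00 -1.e+00] gap 42.0 t 50.7 F [-0.6  0.4  0.6]
[-0.1, -0.0, 0.4, 0.0, 0.0, -0.0]
[-0.1, -0.0, 0.4, 0.0, 0.0, -0.0]
[-0.1, -0.0, 0.4, 0.0, 0.0, -0.0]
[-0.1, -0.0, 0.4, 0.0, 0.0, -0.0]
[-0.1, -0.0, 0.4, 0.0, 0.0, -0.0]
```

View pics/k2.png

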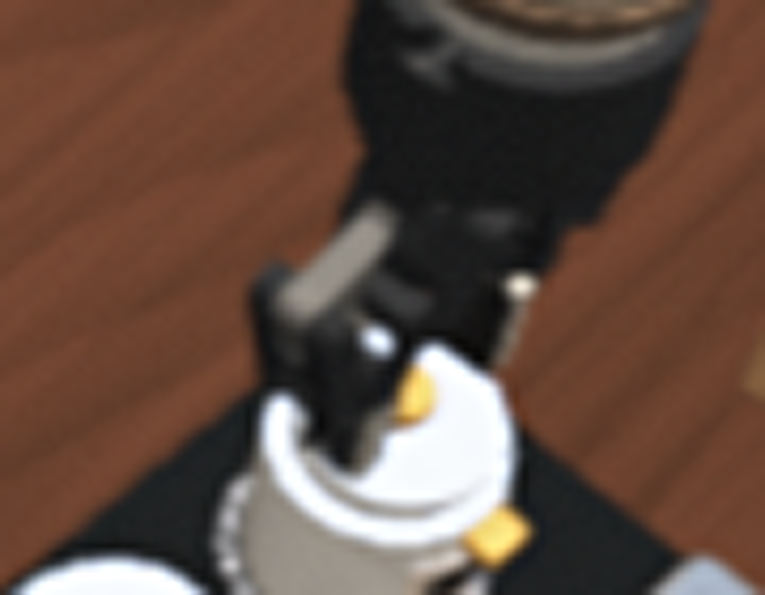

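>>> servo_tool([
  [[0,0,0,0,0,0],[0,0,0,0,0,0],[0,0,0,0,0,0],[0,0,0,0,0,0],[0,0,0,0,0,0]],
], gripper=12, grip_force=25)

```text
time_s: 51.32
tool_pos: [0.6441, 0.2054, 0.0698]
ee_rot: [[0.999, -0.044, 0.0], [-0.044, -0.999, 0.0], [0.0, -0.0, -1.0]]
wrist_force: [0.0, 0.4, 2.0]
finger_gap: 0.192
```

>>> servo_tool([
  [[0,0,0,0,0,0],[0,0,0,0,0,0],[0,0,-2,0,0,0],[0,0,-4,0,0,0],[0,0,-6,0,0,0]],
])

```text
time_s: 51.95
tool_pos: [0.6438, 0.2054, 0.0817]
ee_rot: [[0.999, -0.044, -0.001], [-0.044, -0.999, -0.0], [-0.001, 0.0, -1.0]]
wrist_force: [-0.7, -0.2, -1.2]
finger_gap: 0.188
```

>>> servo_tool([
  [[0,0,-8,0,0,0],[0,0,-10,0,0,0],[0,0,-8,0,0,0],[0,0,0,0,0,0],[0,0,0,0,0,0]],
])

```text
time_s: 52.58
tool_pos: [0.6438, 0.2054, 0.1075]
ee_rot: [[0.999, -0.044, -0.0], [-0.044, -0.999, -0.0], [-0.0, 0.0, -1.0]]
wrist_force: [0.4, -0.1, -0.6]
finger_gap: 0.193
```

Run:
```python
from h import *
s=read_camera("scene"); crop(s,"pics/k3.png",370,150,100,80,8)
plan(.447,.035,.106,-2.5,5)
```

```text
pos [643.7 205.4 107.2] hd -2.5 tilt z [-9.e-04 -1.e-04 -1.e+00] gap 16.2 t 52.625 F [-0.3 -0.1 -0.7]
[-37.8, 35.8, 0.2, 0.0, 0.0, -0.0]
[-37.8, 35.8, 0.2, 0.0, 0.0, -0.0]
[-37.8, 35.8, 0.2, 0.0, 0.0, -0.0]
[-37.8, 35.8, 0.2, 0.0, 0.0, -0.0]
[-37.8, 35.8, 0.2, 0.0, 0.0, -0.0]
```

View pics/k3.png

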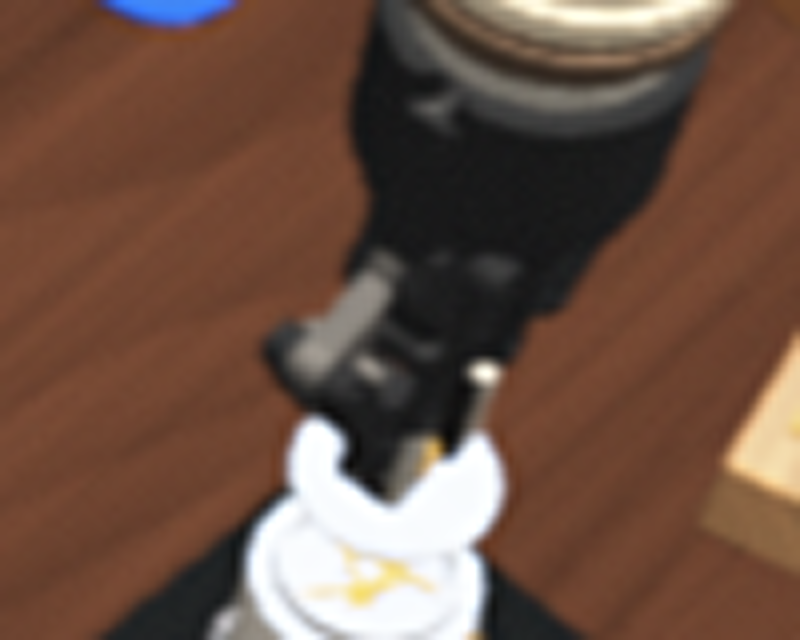

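>>> servo_tool([
  [[-15,14,0,0,0,0],[-25,24,0,0,0,0],[-30,28,0,0,0,0],[-30,28,0,0,0,0],[-30,28,0,0,0,0]],
])

```text
time_s: 53.25
tool_pos: [0.5074, 0.0885, 0.1073]
ee_rot: [[0.999, -0.044, -0.001], [-0.044, -0.999, -0.0], [-0.001, 0.0, -1.0]]
wrist_force: [0.2, -0.5, 0.2]
finger_gap: 0.194
```

>>> servo_tool([
  [[-28,27,0,0,0,0],[-20,20,5,0,0,0],[-11,10,10,0,0,0],[0,0,10,0,0,0],[0,0,5,0,0,0]],
])

```text
time_s: 53.88
tool_pos: [0.4473, 0.0353, 0.077]
ee_rot: [[0.999, -0.044, -0.001], [-0.044, -0.999, 0.0], [-0.001, -0.0, -1.0]]
wrist_force: [0.4, 0.3, -0.3]
finger_gap: 0.192
```

>>> servo_tool([
  [[0,0,5,0,0,0],[0,0,5,0,0,0],[0,0,0,0,0,0],[0,0,0,0,0,0],[0,0,0,0,0,0]],
])

```text
time_s: 54.5
tool_pos: [0.4475, 0.0349, 0.0679]
ee_rot: [[0.999, -0.044, 0.0], [-0.044, -0.999, -0.0], [0.0, 0.0, -1.0]]
wrist_force: [0.0, 0.3, -0.3]
finger_gap: 0.192
```

Run:
```python
from h import *
s=read_camera("scene"); crop(s,"pics/k4.png",230,180,120,90,6.5)
plan(.447,.035,.0135,-2.5,5)
```

```text
pos [447.5  34.9  67.9] hd -2.5 tilt z [ 5.e-04 -1.e-04 -1.e+00] gap 16.4 t 54.55 F [-0.9  0.1 -2.1]
[-0.1, -0.0, 10.9, 0.0, 0.0, -0.0]
[-0.1, -0.0, 10.9, 0.0, 0.0, -0.0]
[-0.1, -0.0, 10.9, 0.0, 0.0, -0.0]
[-0.1, -0.0, 10.9, 0.0, 0.0, -0.0]
[-0.1, -0.0, 10.9, 0.0, 0.0, -0.0]
```

View pics/k4.png

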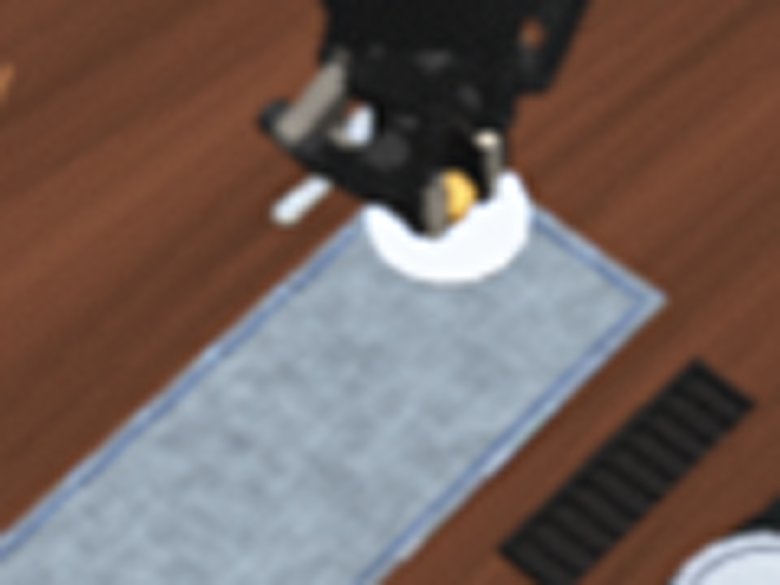

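>>> servo_tool([
  [[0,0,10,0,0,0],[0,0,15,0,0,0],[0,0,15,0,0,0],[0,0,8,0,0,0],[0,0,4,0,0,0]],
])

```text
time_s: 55.18
tool_pos: [0.4468, 0.035, 0.0148]
ee_rot: [[0.999, -0.044, -0.001], [-0.044, -0.999, 0.0], [-0.001, -0.0, -1.0]]
wrist_force: [-0.4, -0.9, -0.2]
finger_gap: 0.196
```

>>> servo_tool([
  [[0,0,1,0,0,0],[0,0,1,0,0,0],[0,0,0.5,0,0,0],[0,0,0,0,0,0],[0,0,0,0,0,0]],
])

```text
time_s: 55.8
tool_pos: [0.4474, 0.0349, 0.0133]
ee_rot: [[0.999, -0.044, 0.0], [-0.044, -0.999, -0.0], [0.0, 0.0, -1.0]]
wrist_force: [-0.0, -0.8, -1.0]
finger_gap: 0.188
```

>>> servo_tool([
  [[0,0,0,0,0,0],[0,0,0,0,0,0],[0,0,0,0,0,0],[0,0,0,0,0,0],[0,0,0,0,0,0]],
], gripper=42)

```text
time_s: 56.42
tool_pos: [0.4473, 0.035, 0.0132]
ee_rot: [[0.999, -0.044, -0.0], [-0.044, -0.999, 0.0], [-0.0, -0.0, -1.0]]
wrist_force: [0.0, 0.4, 0.2]
finger_gap: 0.491
```

>>> servo_tool([
  [[0,0,-5,0,0,0],[0,0,-20,0,0,0],[0,0,-30,0,0,0],[0,0,-30,0,0,0],[0,0,-20,0,0,0]],
])

```text
time_s: 57.05
tool_pos: [0.448, 0.0348, 0.1201]
ee_rot: [[0.999, -0.044, 0.002], [-0.044, -0.999, -0.0], [0.002, 0.0, -1.0]]
wrist_force: [0.4, -0.7, -0.4]
finger_gap: 0.49
```

Run:
```python
from h import *
s=read_camera("scene"); crop(s,"pics/k5.png",230,180,120,90,6.5)
plan(.640,.1002,.119,-2.5,5)
```

```text
pos [449.6  34.6 122.4] hd -2.5 tilt z [ 0.0061 -0.0012 -1.    ] gap 42.2 t 57.1 F [ 2.4 -0.2  1.2]
[37.5, -14.8, 0.7, 0.0, 0.0, -0.0]
[37.5, -14.8, 0.7, 0.0, 0.0, -0.0]
[37.5, -14.8, 0.7, 0.0, 0.0, -0.0]
[37.5, -14.8, 0.7, 0.0, 0.0, -0.0]
[37.5, -14.8, 0.7, 0.0, 0.0, -0.0]
```

View pics/k5.png

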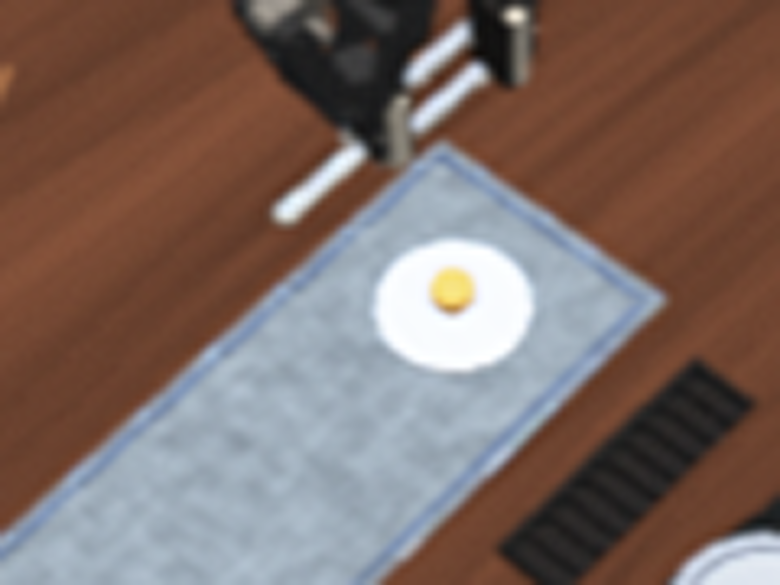

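Lid A sits well on the felt. Next, lid B.

>>> servo_tool([
  [[30,-12,0,0,0,0],[45,-18,0,0,0,0],[45,-18,0,0,0,0],[45,-18,0,0,0,0],[23,-8,0,0,0,0]],
])

```text
time_s: 57.72
tool_pos: [0.64, 0.1014, 0.1174]
ee_rot: [[0.999, -0.044, 0.0], [-0.044, -0.999, 0.0], [0.0, -0.0, -1.0]]
wrist_force: [-0.1, -0.2, 0.2]
finger_gap: 0.492
```

>>> servo_tool([
  [[0,0,5,0,0,0],[0,0,5,0,0,0],[0,0,5,0,0,0],[0,0,0,0,0,0],[0,0,0,0,0,0]],
])

```text
time_s: 58.35
tool_pos: [0.6382, 0.1004, 0.1034]
ee_rot: [[0.999, -0.044, 0.0], [-0.044, -0.999, -0.0], [0.0, 0.0, -1.0]]
wrist_force: [0.9, 0.6, -0.9]
finger_gap: 0.496
```

Run:
```python
from h import *
s=read_camera("scene"); crop(s,"pics/l1.png",330,190,120,90,6.5)
plan(.640,.1002,.0695,-2.5,5)
```

```text
pos [638.4 100.5 103.6] hd -2.5 tilt z [ 6.e-04  0.e+00 -1.e+00] gap 41.7 t 58.4 F [-0.2  0.8 -0.3]
[0.3, 0.0, 6.8, 0.0, 0.0, -0.0]
[0.3, 0.0, 6.8, 0.0, 0.0, -0.0]
[0.3, 0.0, 6.8, 0.0, 0.0, -0.0]
[0.3, 0.0, 6.8, 0.0, 0.0, -0.0]
[0.3, 0.0, 6.8, 0.0, 0.0, -0.0]
```

View pics/l1.png

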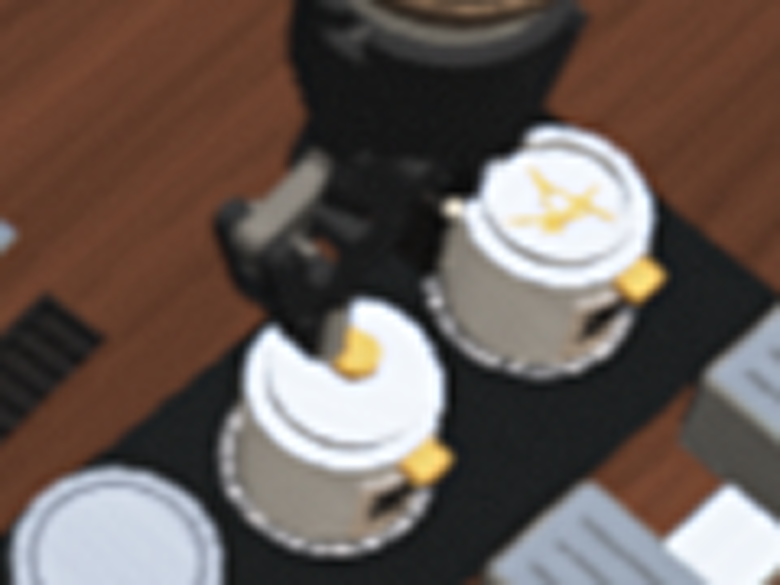

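>>> servo_tool([
  [[1.5,0,6,0,0,0],[0,0,10,0,0,0],[0,0,10,0,0,0],[0,0,6,0,0,0],[0,0,2,0,0,0]],
])

```text
time_s: 59.02
tool_pos: [0.6394, 0.1005, 0.0683]
ee_rot: [[0.999, -0.044, -0.001], [-0.044, -0.999, 0.0], [-0.001, 0.0, -1.0]]
wrist_force: [-0.1, -0.6, -0.2]
finger_gap: 0.496
```

>>> servo_tool([
  [[0,0,0,0,0,0],[0,0,0,0,0,0],[0,0,0,0,0,0],[0,0,0,0,0,0],[0,0,0,0,0,0]],
])

```text
time_s: 59.65
tool_pos: [0.6399, 0.1005, 0.0693]
ee_rot: [[0.999, -0.044, 0.0], [-0.044, -0.999, 0.0], [0.0, -0.0, -1.0]]
wrist_force: [0.1, 0.3, 0.0]
finger_gap: 0.491
```

>>> servo_tool([
  [[0,0,0,0,0,0],[0,0,0,0,0,0],[0,0,0,0,0,0],[0,0,0,0,0,0],[0,0,0,0,0,0]],
], gripper=12)

```text
time_s: 60.28
tool_pos: [0.6399, 0.1005, 0.0693]
ee_rot: [[0.999, -0.044, 0.0], [-0.044, -0.999, -0.0], [0.0, 0.0, -1.0]]
wrist_force: [-0.1, -0.5, 2.1]
finger_gap: 0.193
```

>>> servo_tool([
  [[0,0,0,0,0,0],[0,0,0,0,0,0],[0,0,-2,0,0,0],[0,0,-4,0,0,0],[0,0,-6,0,0,0]],
])

```text
time_s: 60.9
tool_pos: [0.6397, 0.1005, 0.0813]
ee_rot: [[0.999, -0.044, -0.001], [-0.044, -0.999, 0.0], [-0.001, -0.0, -1.0]]
wrist_force: [0.7, -0.6, -0.8]
finger_gap: 0.191
```

>>> servo_tool([
  [[0,0,-8,0,0,0],[0,0,-10,0,0,0],[0,0,-8,0,0,0],[0,0,0,0,0,0],[0,0,0,0,0,0]],
])

```text
time_s: 61.52
tool_pos: [0.6396, 0.1005, 0.1069]
ee_rot: [[0.999, -0.044, -0.001], [-0.044, -0.999, 0.0], [-0.001, -0.0, -1.0]]
wrist_force: [-0.2, -0.9, -0.8]
finger_gap: 0.191
```

Run:
```python
from h import *
s=read_camera("scene"); crop(s,"pics/l2.png",330,180,120,90,6.5)
plan(.452,-.035,.106,-2.5,5)
```

```text
pos [639.5 100.5 106.7] hd -2.5 tilt z [-9.e-04  0.e+00 -1.e+00] gap 16.5 t 61.575 F [-1.3  0.4 -1. ]
[-36.3, 28.7, 0.1, 0.0, 0.0, -0.0]
[-36.3, 28.7, 0.1, 0.0, 0.0, -0.0]
[-36.3, 28.7, 0.1, 0.0, 0.0, -0.0]
[-36.3, 28.7, 0.1, 0.0, 0.0, -0.0]
[-36.3, 28.7, 0.1, 0.0, 0.0, -0.0]
```

View pics/l2.png

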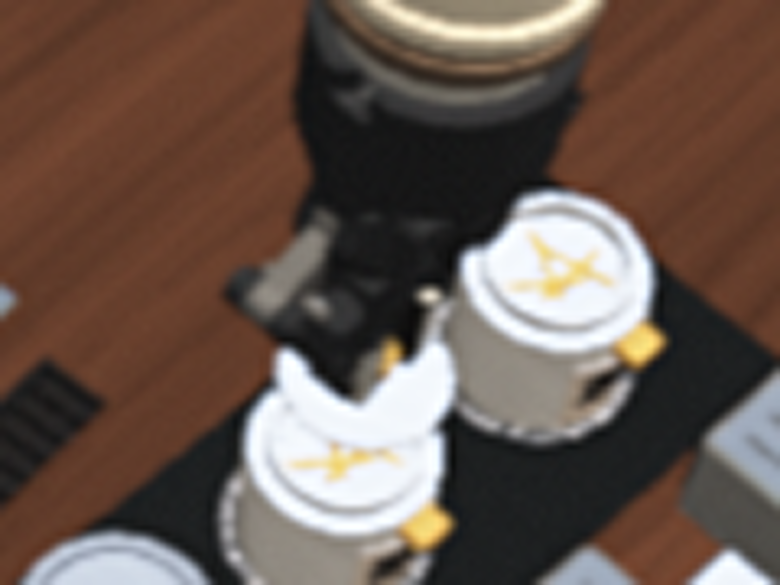

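>>> servo_tool([
  [[-15,12,0,0,0,0],[-25,20,0,0,0,0],[-28,22,0,0,0,0],[-29,23,0,0,0,0],[-29,23,0,0,0,0]],
])

```text
time_s: 62.2
tool_pos: [0.5083, 0.0056, 0.1068]
ee_rot: [[0.999, -0.044, -0.001], [-0.044, -0.999, 0.0], [-0.001, -0.0, -1.0]]
wrist_force: [0.6, -0.6, -0.3]
finger_gap: 0.189
```

>>> servo_tool([
  [[-26,20,0,0,0,0],[-19,15,5,0,0,0],[-10.5,8.5,10,0,0,0],[0,0,10,0,0,0],[0,0,5,0,0,0]],
])

```text
time_s: 62.82
tool_pos: [0.4522, -0.0344, 0.0763]
ee_rot: [[0.999, -0.044, -0.001], [-0.044, -0.999, 0.001], [-0.001, -0.001, -1.0]]
wrist_force: [-0.4, -0.6, -1.5]
finger_gap: 0.188
```

>>> servo_tool([
  [[0,0,10,0,0,0],[0,0,15,0,0,0],[0,0,15,0,0,0],[0,0,10,0,0,0],[0,0,6,0,0,0]],
])

```text
time_s: 63.45
tool_pos: [0.4518, -0.0347, 0.0203]
ee_rot: [[0.999, -0.044, -0.001], [-0.044, -0.999, 0.0], [-0.001, -0.0, -1.0]]
wrist_force: [-0.2, -0.9, -0.5]
finger_gap: 0.192
```

>>> servo_tool([
  [[0,0,3,0,0,0],[0,0,2,0,0,0],[0,0,0,0,0,0],[0,0,0,0,0,0],[0,0,0,0,0,0]],
])

```text
time_s: 64.08
tool_pos: [0.4524, -0.0349, 0.0164]
ee_rot: [[0.999, -0.044, 0.0], [-0.044, -0.999, -0.0], [0.0, 0.0, -1.0]]
wrist_force: [-0.8, 0.5, -0.5]
finger_gap: 0.192
```

>>> servo_tool([
  [[0,0,1.5,0,0,0],[0,0,1.5,0,0,0],[0,0,0.7,0,0,0],[0,0,0,0,0,0],[0,0,0,0,0,0]],
])

```text
time_s: 64.7
tool_pos: [0.4522, -0.0348, 0.0125]
ee_rot: [[0.999, -0.044, 0.0], [-0.044, -0.999, -0.0], [0.0, 0.0, -1.0]]
wrist_force: [0.3, -0.4, -0.4]
finger_gap: 0.192
```

>>> servo_tool([
  [[0,0,0,0,0,0],[0,0,0,0,0,0],[0,0,0,0,0,0],[0,0,0,0,0,0],[0,0,0,0,0,0]],
], gripper=42)

```text
time_s: 65.32
tool_pos: [0.4522, -0.0348, 0.0125]
ee_rot: [[0.999, -0.044, 0.0], [-0.044, -0.999, 0.0], [0.0, -0.0, -1.0]]
wrist_force: [0.5, 0.8, 0.2]
finger_gap: 0.488
```

>>> servo_tool([
  [[0,0,-5,0,0,0],[0,0,-20,0,0,0],[0,0,-30,0,0,0],[0,0,-30,0,0,0],[0,0,-20,0,0,0]],
])

```text
time_s: 65.95
tool_pos: [0.4529, -0.0351, 0.1194]
ee_rot: [[0.999, -0.044, 0.002], [-0.044, -0.999, -0.001], [0.002, 0.001, -1.0]]
wrist_force: [-0.5, 0.6, -0.5]
finger_gap: 0.496
```

Run:
```python
from h import *
s=read_camera("scene"); crop(s,"pics/l3.png",220,190,160,120,5)
plan(.6245,-.2145,.12,-2.5,10)
```

```text
pos [454.4 -35.5 121.7] hd -2.5 tilt z [ 0.0058 -0.0021 -1.    ] gap 41.9 t 66.0 F [ 2.2 -0.6  1.8]
[17.8, 17.1, 0.2, 0.0, 0.0, -0.0]
[17.8, 17.1, 0.2, 0.0, 0.0, -0.0]
[17.8, 17.1, 0.2, 0.0, 0.0, -0.0]
[17.8, 17.1, 0.2, 0.0, 0.0, -0.0]
[17.8, 17.1, 0.2, 0.0, 0.0, -0.0]
[17.8, 17.1, 0.2, 0.0, 0.0, -0.0]
[17.8, 17.1, 0.2, 0.0, 0.0, -0.0]
[17.8, 17.1, 0.2, 0.0, 0.0, -0.0]
[17.8, 17.1, 0.2, 0.0, 0.0, -0.0]
[17.8, 17.1, 0.2, 0.0, 0.0, -0.0]
```

View pics/l3.png

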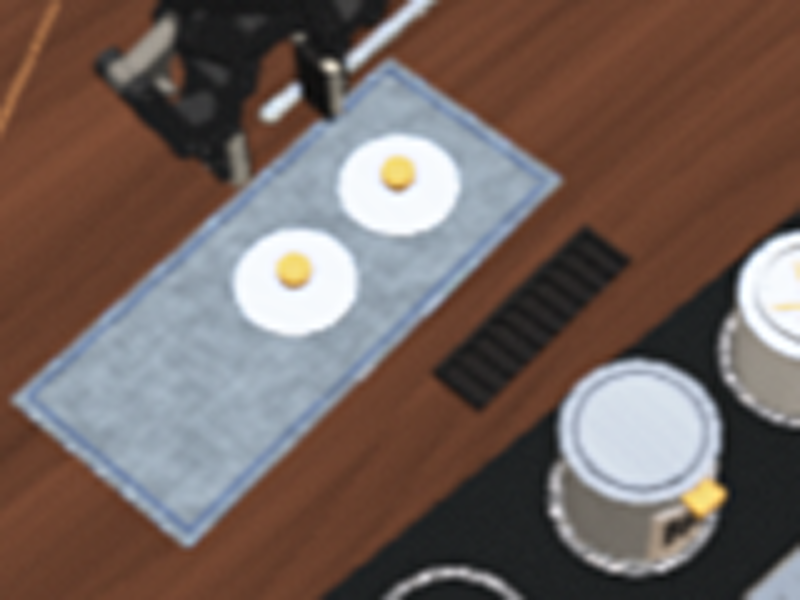

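>>> servo_tool([
  [[30,28,0,0,0,0],[40,38,0,0,0,0],[45,43,0,0,0,0],[40,39,0,0,0,0],[24,23,0,0,0,0]],
])

```text
time_s: 66.62
tool_pos: [0.6246, -0.2157, 0.1168]
ee_rot: [[0.999, -0.046, 0.0], [-0.046, -0.999, -0.0], [0.0, 0.0, -1.0]]
wrist_force: [-0.1, 0.0, 0.7]
finger_gap: 0.491
```

>>> servo_tool([
  [[0,0,5,0,0,0],[0,0,5,0,0,0],[0,0,5,0,0,0],[0,0,0,0,0,0],[0,0,0,0,0,0]],
])

```text
time_s: 67.25
tool_pos: [0.6234, -0.2132, 0.1028]
ee_rot: [[0.999, -0.044, 0.0], [-0.044, -0.999, -0.0], [0.0, 0.0, -1.0]]
wrist_force: [0.3, -0.9, 1.0]
finger_gap: 0.49
```

Run:
```python
from h import *
s=read_camera("scene"); crop(s,"pics/m1.png",210,290,120,90,6.5)
plan(.6245,-.2145,.0695,-2.5,5)
```

```text
pos [ 623.5 -213.4  102.9] hd -2.5 tilt z [ 5.e-04 -3.e-04 -1.e+00] gap 42.1 t 67.3 F [-0.7 -0.4  0. ]
[0.2, 0.2, 6.7, 0.0, 0.0, -0.0]
[0.2, 0.2, 6.7, 0.0, 0.0, -0.0]
[0.2, 0.2, 6.7, 0.0, 0.0, -0.0]
[0.2, 0.2, 6.7, 0.0, 0.0, -0.0]
[0.2, 0.2, 6.7, 0.0, 0.0, -0.0]
```

View pics/m1.png

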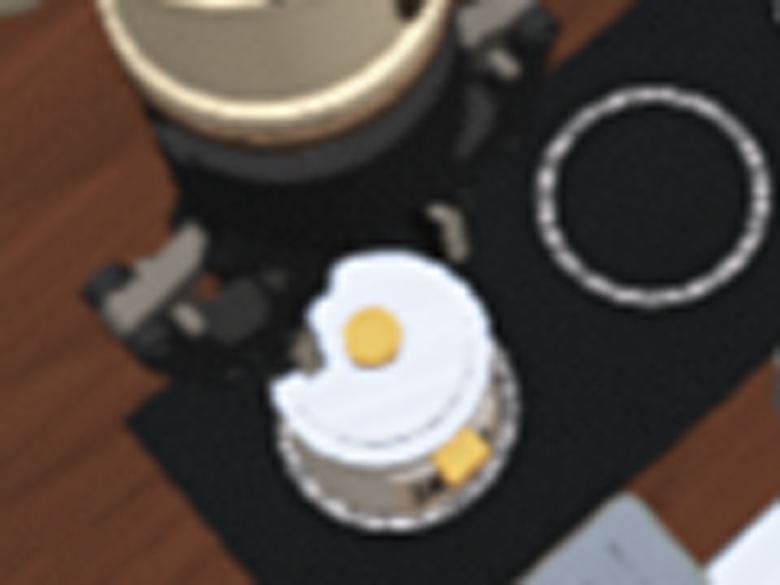

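>>> servo_tool([
  [[1,1,6,0,0,0],[0,0,10,0,0,0],[0,0,10,0,0,0],[0,0,5,0,0,0],[0,0,2,0,0,0]],
])

```text
time_s: 67.92
tool_pos: [0.6241, -0.2145, 0.0688]
ee_rot: [[0.999, -0.044, -0.001], [-0.044, -0.999, 0.001], [-0.001, -0.0, -1.0]]
wrist_force: [-0.5, 0.1, -0.4]
finger_gap: 0.492
```

>>> servo_tool([
  [[0,0,0,0,0,0],[0,0,0,0,0,0],[0,0,0,0,0,0],[0,0,0,0,0,0],[0,0,0,0,0,0]],
])

```text
time_s: 68.55
tool_pos: [0.6244, -0.2146, 0.0696]
ee_rot: [[0.999, -0.044, 0.0], [-0.044, -0.999, -0.0], [0.0, 0.0, -1.0]]
wrist_force: [-1.4, -0.1, 0.5]
finger_gap: 0.492
```

>>> servo_tool([
  [[0,0,0,0,0,0],[0,0,0,0,0,0],[0,0,0,0,0,0],[0,0,0,0,0,0],[0,0,0,0,0,0]],
], gripper=12)

```text
time_s: 69.18
tool_pos: [0.6245, -0.2146, 0.0696]
ee_rot: [[0.999, -0.044, 0.0], [-0.044, -0.999, -0.0], [0.0, 0.0, -1.0]]
wrist_force: [-1.3, -0.2, 1.1]
finger_gap: 0.19
```

>>> servo_tool([
  [[0,0,0,0,0,0],[0,0,0,0,0,0],[0,0,-2,0,0,0],[0,0,-4,0,0,0],[0,0,-6,0,0,0]],
])

```text
time_s: 69.8
tool_pos: [0.6242, -0.2145, 0.0815]
ee_rot: [[0.999, -0.044, -0.001], [-0.044, -0.999, 0.0], [-0.001, -0.0, -1.0]]
wrist_force: [-0.7, -0.2, -0.1]
finger_gap: 0.19
```

>>> servo_tool([
  [[0,0,-8,0,0,0],[0,0,-10,0,0,0],[0,0,-8,0,0,0],[0,0,0,0,0,0],[0,0,0,0,0,0]],
])

```text
time_s: 70.42
tool_pos: [0.6242, -0.2145, 0.1073]
ee_rot: [[0.999, -0.044, -0.0], [-0.044, -0.999, 0.0], [-0.0, -0.0, -1.0]]
wrist_force: [-0.2, 0.7, -0.3]
finger_gap: 0.189
```

Run:
```python
from h import *
s=read_camera("scene"); crop(s,"pics/m2.png",210,280,120,90,6.5)
plan(.457,-.105,.106,-2.5,5)
```

```text
pos [ 624.1 -214.4  107. ] hd -2.5 tilt z [-8.e-04  5.e-04 -1.e+00] gap 16.4 t 70.475 F [-0.6  0.5 -1. ]
[-34.4, -20.4, 0.2, 0.0, 0.0, -0.0]
[-34.3, -20.4, 0.2, 0.0, 0.0, -0.0]
[-34.3, -20.4, 0.2, 0.0, 0.0, -0.0]
[-34.3, -20.4, 0.2, 0.0, 0.0, -0.0]
[-34.3, -20.4, 0.2, 0.0, 0.0, -0.0]
```

View pics/m2.png

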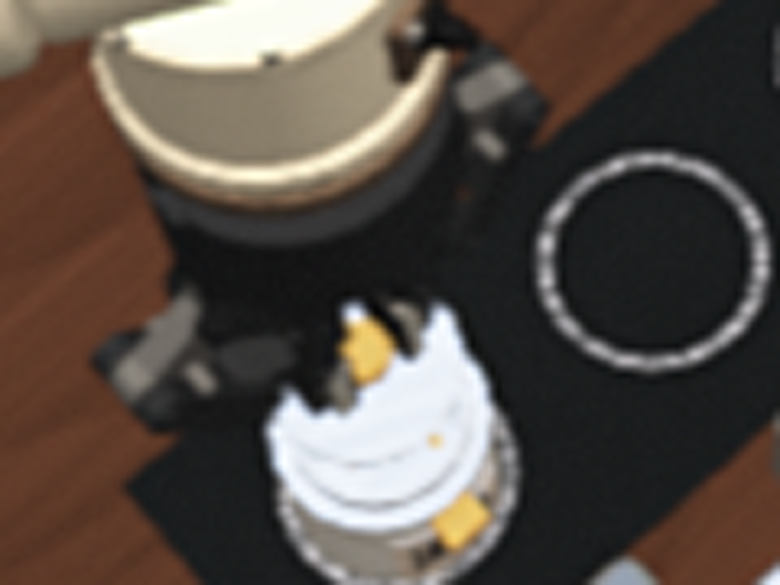

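>>> servo_tool([
  [[-15,-9,0,0,0,0],[-25,-15,0,0,0,0],[-28,-17,0,0,0,0],[-28,-17,0,0,0,0],[-28,-16,0,0,0,0]],
])

```text
time_s: 71.1
tool_pos: [0.5026, -0.1344, 0.1071]
ee_rot: [[0.999, -0.044, -0.001], [-0.044, -0.999, 0.0], [-0.001, -0.0, -1.0]]
wrist_force: [0.6, 0.3, -1.0]
finger_gap: 0.195
```

>>> servo_tool([
  [[-23,-14,0,0,0,0],[-15,-9,5,0,0,0],[-9.5,-5,10,0,0,0],[0,0,10,0,0,0],[0,0,5,0,0,0]],
])

```text
time_s: 71.72
tool_pos: [0.4576, -0.1053, 0.0766]
ee_rot: [[0.999, -0.044, -0.001], [-0.044, -0.999, 0.0], [-0.001, -0.0, -1.0]]
wrist_force: [0.5, -0.3, -1.0]
finger_gap: 0.188
```

>>> servo_tool([
  [[0,0,10,0,0,0],[0,0,15,0,0,0],[0,0,15,0,0,0],[0,0,10,0,0,0],[0,0,6,0,0,0]],
])

```text
time_s: 72.35
tool_pos: [0.4572, -0.1049, 0.0206]
ee_rot: [[0.999, -0.044, -0.001], [-0.044, -0.999, 0.001], [-0.001, -0.0, -1.0]]
wrist_force: [0.1, -0.5, -0.9]
finger_gap: 0.195
```

>>> servo_tool([
  [[0,0,3,0,0,0],[0,0,2,0,0,0],[0,0,0,0,0,0],[0,0,0,0,0,0],[0,0,0,0,0,0]],
])

```text
time_s: 72.97
tool_pos: [0.4578, -0.1052, 0.0167]
ee_rot: [[0.999, -0.044, 0.0], [-0.044, -0.999, -0.0], [0.0, 0.0, -1.0]]
wrist_force: [0.1, -0.3, -0.1]
finger_gap: 0.191
```

>>> servo_tool([
  [[0,0,1.5,0,0,0],[0,0,1.5,0,0,0],[0,0,0.8,0,0,0],[0,0,0,0,0,0],[0,0,0,0,0,0]],
])

```text
time_s: 73.6
tool_pos: [0.4576, -0.1051, 0.0127]
ee_rot: [[0.999, -0.044, -0.0], [-0.044, -0.999, 0.0], [-0.0, -0.0, -1.0]]
wrist_force: [0.4, -0.1, -1.4]
finger_gap: 0.192
```

>>> servo_tool([
  [[0,0,0,0,0,0],[0,0,0,0,0,0],[0,0,0,0,0,0],[0,0,0,0,0,0],[0,0,0,0,0,0]],
], gripper=42)

```text
time_s: 74.22
tool_pos: [0.4576, -0.1051, 0.0127]
ee_rot: [[0.999, -0.044, 0.0], [-0.044, -0.999, -0.0], [0.0, 0.0, -1.0]]
wrist_force: [-0.4, -0.6, -0.1]
finger_gap: 0.491
```

>>> servo_tool([
  [[0,0,-5,0,0,0],[0,0,-20,0,0,0],[0,0,-30,0,0,0],[0,0,-50,0,0,0],[0,0,-50,0,0,0]],
])

```text
time_s: 74.85
tool_pos: [0.4573, -0.105, 0.1694]
ee_rot: [[0.999, -0.044, -0.0], [-0.044, -0.999, 0.0], [-0.0, -0.0, -1.0]]
wrist_force: [1.0, -1.1, 1.0]
finger_gap: 0.493
```

>>> servo_tool([
  [[-20,40,-10,0,0,0],[-20,50,0,0,0,0],[-20,50,0,0,0,0],[-20,50,0,0,0,0],[-10,30,0,0,0,0]],
])

```text
time_s: 75.47
tool_pos: [0.3567, -0.323, 0.1782]
ee_rot: [[0.999, -0.046, 0.0], [-0.046, -0.999, -0.001], [0.0, 0.001, -1.0]]
wrist_force: [-0.0, 1.2, -0.2]
finger_gap: 0.495
```

Run:
```python
from h import *
t=read_camera("top");s=read_camera("scene");print(observe()["tool_pos"])
cv2.imwrite("pics/tf.png",t["color"][:,:,::-1]);crop(s,"pics/sf.png",210,180,240,210,3.3)
J=[(a,b,c,d,None) for a,b,c,d,e in IT if a!="can"]
check(t,J,RT,brass,(190,)); check(t,IT[2:3],RT,brass,(150,))
print()
check(s,J,RS,brass2,(200,)); check(s,IT[2:3],RS,brass2,(180,))
```

```text
[ 0.35679016 -0.32357992  0.17825603]
A [('disc', 190, array([ 0.2, -0.8]), np.float64(0.0311)), ('ang', np.float64(1.6), np.float64(39.4)), ('lug', array([39.7,  0.2]))]
B [('disc', 190, array([-0.2, -1.2]), np.float64(0.0311)), ('ang', np.float64(1.5), np.float64(39.6)), ('lug', array([39.4, -0.1]))]
C [('disc', 190, array([ 0.2, -0.2]), np.float64(0.0312)), ('ang', np.float64(-1.4), np.float64(39.4)), ('lug', array([39.6, -1.1]))]
can [('disc', 150, array([-0.5, -0.3]), np.float64(0.0318)), ('ang', np.float64(1.0), np.float64(40.1)), ('lug', array([39.6,  0.4]))]

A [('disc', 200, array([1.3, 0.3]), np.float64(0.0277)), ('ang', np.float64(1.7), np.float64(35.1)), ('lug', array([36.4,  1.4]))]
B [('disc', 200, array([-0.1, -1.2]), np.float64(0.0295)), ('ang', np.float64(2.0), np.float64(36.1)), ('lug', array([36. ,  0.1]))]
C [('disc', 200, array([ 1.1, -1.8]), np.float64(0.0305)), ('ang', np.float64(0.3), np.float64(35.8)), ('lug', array([36.9, -1.6]))]
can [('disc', 180, array([-1.2,  1.1]), np.float64(0.0265)), ('ang', np.float64(-0.7), np.float64(36.7)), ('lug', array([35.5,  0.7]))]
```

View pics/tf.png

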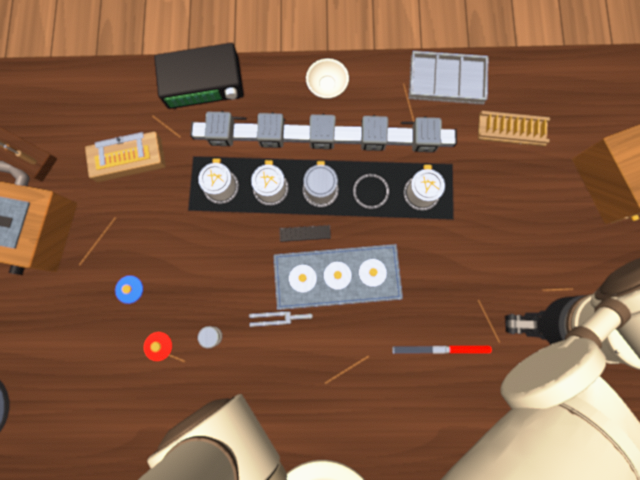

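View pics/sf.png

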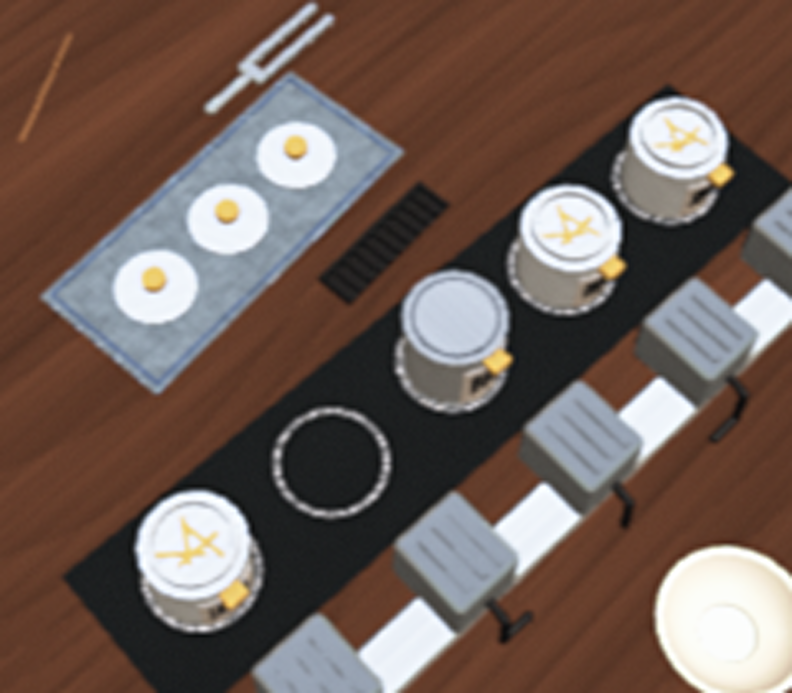

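>>> servo_tool([
  [[0,0,0,0,0,0],[0,0,0,0,0,0],[0,0,0,0,0,0],[0,0,0,0,0,0],[0,0,0,0,0,0]],
])

```text
time_s: 76.2
tool_pos: [0.3581, -0.3207, 0.1777]
ee_rot: [[0.999, -0.044, -0.0], [-0.044, -0.999, 0.0], [-0.0, -0.0, -1.0]]
wrist_force: [-0.6, 0.3, -0.6]
finger_gap: 0.491
```

```bash
python3 -c "
from rig import close_job
print(close_job())"
```

```text
the job is handed in; nothing more can be done
None
```

The delivery is booked in and the job was handed in at about 76 s. Three jars and the one can present stand in rings 1, 2, 3 (the can) and 5. The three lids lie knob up on the felt.

- **Knocked jar:** one jar was pushed about 2 cm aside during the run. I measured its position again and then picked it up.
- **Re-centring:** after the first placing, three of the four stood 3–5 mm off centre, so I re-centred those.
- **Reading:** all four then stood for over 2 s with the lids on before I lifted the first lid.

**Last checks:**
- **Rings and labels:** the fits in both camera views put every jar and can within about 2 mm of its ring centre and about 2° of facing the readers squarely. The two views differ by 1–2 mm, and some of the circle fits in the scene view came out poorly because the open jars are shaded.
- **Lids:** all three are flat and well inside the felt's edge.
- **Bystanders:** the file, loupe, comb and fork, and the red and blue look-alike lids, look unmoved in the last pictures.
- **Forces:** the highest wrist force I saw was about 30 N, while setting one jar down during re-centring. It was read only at the end of each move.
- No check failed.

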